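Vent, unload and reload a bench drying oven

TASK

Get the small drying oven ready for the next batch. First open the vent on its roof: turn the black grip towards the green marks to free the stack, draw it up until the red ring has just come out of the collar, and turn it back to the red marks so that it locks there. Then pull the oven door down, move the dry white beaker from the oven tray onto the cork mat, stand every rinsed amber jar from the green mat upright on the oven tray, and push the door fully shut; do not disturb the other bottles and flask on the bench.

Things in the scene. Friction and masses are not known exactly. Their poses are not given: they have to be found in the camera images.
- vent_grip (a point): Grip point in the black bar handle on top of the vent stack, on its axis. Bar 16 mm thick (point x), 60 mm long (y), its top 13 mm above this point; under it, 27 mm below this point, a 52 mm round cap. Locked, the point axes are parallel to the oven's (bar parallel to the oven front). Fully down, the top of the collar (66 mm across, fixed on the roof) is 34 mm below this point.
- vent_lift (a joint): Height of the vent stack drawn out of its collar, m: 0 (start) to 0.063. Inside ledges let it turn to lock only at 0, 0.020, 0.040 or 0.060, each with 6 mm of play upward (best turned at +3 mm); locked, it rests on the ledge. At 0.040 the red ring (8 mm wide) has just come out of the collar: lock it there. Unlocked and let go it sinks by its own weight (0.3 kg).
- vent_turn (a joint): Turn of the vent stack, rad: 0 locked (bar points at the red marks on the roof; start), 1.05 fully unlocked (green marks), a stop at each end. Grows counter-clockwise seen from above. It slides freely above about 0.75; below that it cannot slide past a ledge. Turns with under 0.2 N m.
- oven: White drying oven, 280 deep (x), 380 wide (y), 235 mm high, fixed to the bench; origin at the centre of its underside. The front with the door is at x = -140 mm in its frame and faces -x, towards the robot; z up. Roof top at z = 235 mm. Door opening from z = 42 to 195 mm and y = -110 to +160 mm.
- door (a joint): Angle of the oven's drop-down door, rad: 0 shut, 1.4 fully open (a stop), almost flat. Hinged along its lower edge, it comes down towards the robot and stays where it is left; 3 to 7 N at the handle moves it. The oven tray is hooked to it and slides out by 0.107 m per rad (150 mm when fully open), and back in as the door is pushed up.
- door_hinge (a point): Middle of the door's hinge line, 42 mm above the bench, in the plane of the oven front. The point turns with the door; its y axis is the hinge line. The door is 153 mm high, 262 mm wide and 17 mm thick.
- door_handle (a point): Middle of the door handle, a round steel bar 12 mm thick, 170 mm long between two arms, parallel to the hinge line (point y), 36 mm out from the oven front and 200 mm up the door from the hinge line. It moves on a circle of 203 mm radius about door_hinge: 242 mm above the bench when shut, 40 mm fully open, then 47 mm beyond the door's free edge, open from above.
- rack_mid (a point): Centre of the top of the oven tray's floor (aluminium tray, 200 mm in x by 250 mm in y outside, rim 3 mm thick rising 10 mm above the floor). Axes parallel to the oven's; 110 mm above the bench. Door fully open: the tray from x = -100 to about +30 mm in this frame stands clear in front of the oven. Door shut: all of it is inside.
- beaker: Dry white porcelain beaker, 58 mm across (62 at the lip), 74 mm high, 0.15 kg, standing on the oven tray inside the oven at the start; it rides out with the tray. Origin at the centre of its underside, z up.
- cork_mat: Square cork mat, 160 x 160 x 6 mm, fixed on the bench to one side; origin at the centre of its underside, so its top is 6 mm above.
- drain_mat: Green ribbed rubber drain mat, 300 (x) x 150 (y) x 6 mm, flat, fixed on the bench on the side opposite the cork mat; origin at the centre of its underside.
- jar1: Rinsed amber glass jar without lid, 56 mm across, 70 mm high, about 0.15 kg, heavy-footed, standing on the green drain mat at the start; it may be absent (None from the start). Origin at the centre of its underside, z up.
- jar2: Rinsed amber glass jar without lid, 56 mm across, 70 mm high, about 0.15 kg, heavy-footed, standing on the green drain mat at the start; it may be absent (None from the start). Origin at the centre of its underside, z up.
- jar3: Rinsed amber glass jar without lid, 56 mm across, 70 mm high, about 0.15 kg, heavy-footed, standing on the green drain mat at the start; it may be absent (None from the start). Origin at the centre of its underside, z up.
- jar4: Rinsed amber glass jar without lid, 56 mm across, 70 mm high, about 0.15 kg, heavy-footed, standing on the green drain mat at the start; it may be absent (None from the start). Origin at the centre of its underside, z up.
- reagent: Brown reagent bottle with red label, 60 mm across, 130 mm high; not to be disturbed. Origin at the centre of its underside.
- flask: Conical flask with red stopper, 80 mm across, 126 mm high; not to be disturbed. Origin at the centre of its underside.
- wash_bottle: White wash bottle with blue cap and spout, 64 mm across, 165 mm high; not to be disturbed. Origin at the centre of its underside.

How it is judged (in metres and radians):
On the way, in this order (a step that is already met when the one before it is completed fails the run):
1. the vent stack is turned free and drawn up to the red ring (value of joint vent_lift above 0.036 m and value of joint vent_turn above 0.7 rad), for 0.1 s.
2. the vent stack is locked with the red ring just out of the collar (value of joint vent_lift between 0.036 and 0.05 m and value of joint vent_turn below 0.2 rad), for 0.2 s.
3. the oven door is pulled right down (value of joint door above 1.25 rad), for 0.2 s.
4. with the door down, the beaker stands on the mat and every jar on the oven tray (value of joint door above 1.2 rad and x of jar1 in the frame of rack_mid between -0.085 and 0.085 m and y of jar1 in the frame of rack_mid between -0.11 and 0.11 m and z of jar1 in the frame of rack_mid between -0.006 and 0.008 m and angle between each of jar1, jar2, jar3, jar4, beaker's own z axis and vertical below 0.15 rad and x of jar2 in the frame of rack_mid between -0.085 and 0.085 m and y of jar2 in the frame of rack_mid between -0.11 and 0.11 m and z of jar2 in the frame of rack_mid between -0.006 and 0.008 m and x of jar3 in the frame of rack_mid between -0.085 and 0.085 m and y of jar3 in the frame of rack_mid between -0.11 and 0.11 m and z of jar3 in the frame of rack_mid between -0.006 and 0.008 m and x of jar4 in the frame of rack_mid between -0.085 and 0.085 m and y of jar4 in the frame of rack_mid between -0.11 and 0.11 m and z of jar4 in the frame of rack_mid between -0.006 and 0.008 m and x of beaker in the frame of cork_mat between -0.065 and 0.065 m and y of beaker in the frame of cork_mat between -0.065 and 0.065 m and z of beaker in the frame of cork_mat between 0 and 0.013 m), for 0.2 s.
5. the door is pushed fully shut (value of joint door below 0.06 rad), for 0.2 s.
At the end, for the whole second after the job is handed in: Vent stack drawn up 36 to 50 mm and locked (within 0.2 rad of the stop); door shut within 0.06 rad; every jar present upright (0.15 rad) on the oven tray floor; beaker upright on the cork mat, centre within 65 mm of the mat centre along both sides; all at rest (all of step 2 and value of joint door below 0.06 rad and x of jar1 in the frame of rack_mid between -0.085 and 0.085 m and y of jar1 in the frame of rack_mid between -0.11 and 0.11 m and z of jar1 in the frame of rack_mid between -0.006 and 0.008 m and angle between each of jar1, jar2, jar3, jar4, beaker's own z axis and vertical below 0.15 rad and x of jar2 in the frame of rack_mid between -0.085 and 0.085 m and y of jar2 in the frame of rack_mid between -0.11 and 0.11 m and z of jar2 in the frame of rack_mid between -0.006 and 0.008 m and x of jar3 in the frame of rack_mid between -0.085 and 0.085 m and y of jar3 in the frame of rack_mid between -0.11 and 0.11 m and z of jar3 in the frame of rack_mid between -0.006 and 0.008 m and x of jar4 in the frame of rack_mid between -0.085 and 0.085 m and y of jar4 in the frame of rack_mid between -0.11 and 0.11 m and z of jar4 in the frame of rack_mid between -0.006 and 0.008 m and x of beaker in the frame of cork_mat between -0.065 and 0.065 m and y of beaker in the frame of cork_mat between -0.065 and 0.065 m and z of beaker in the frame of cork_mat between 0 and 0.013 m and linear speed of each of jar1, jar2, jar3, jar4, beaker below 0.03 m/s); the robot touches nothing.
It fails at once if a bystander (reagent bottle, flask or wash bottle) is moved more than 30 mm (distance of any of reagent, flask, wash_bottle from where it was at the start of the episode above 0.03 m).
Of jar1, jar2, jar3, jar4 only 2 to 3 are there at a start; the rules pass over those that are not, and their reading is None.
At some moment in a run one of jar1, jar2, jar3, jar4 may be knocked a few centimetres aside while the robot is not near it.
It also fails if it takes over 210 s, if anything falls off the work surface, if the arm or the gripper's body presses on something with over 40 N, if the wrist force passes 120 N, or if a joint passes its speed limit or range.

ROBOT

A 7-joint arm with a two-finger parallel gripper is mounted at the origin on the work surface. World frame = base frame: x ahead of the robot, y to its left, z up, the work surface at z = 0. Lengths are in m, angles in degrees, forces in N, time in s.
With the tool pointing down it reaches from about 0.375 to 0.925 m from the base axis. Payload 3.1 kg.
Tool frame: the origin (TCP) lies midway between the tips of the shut fingers; the grasp point (between the pads) lies 19 mm behind it; z points along the fingers, x is the direction in which the jaws open and shut, and the axes are right-handed (so a half turn about z gives the same grasp; the last joint's range is limited). The gripper opens to 85 mm and grips with 20 to 120 N. Pads are 22 mm wide; open, the fingers measure 114 mm over their backs; the gripper's body (76 mm by 85 mm) begins 54 mm behind the grasp point. The pads swing forward as they close: fully open they stand 13 mm farther back than shut.
Start: joints at [60.86, 21.939, 2.515, 91.553, -1.026, 66.532, -2.859], TCP at [0.26, -0.596, 0.231] pointing down, gripper open.
Joint ranges: [-149.38, 149.38], [-23.57, 123.04], [-84.95, 90], [0, 143.3], [-89.99, 269.99], [3.08, 112.72], [-163.45, 163.45]. Speed limits (degrees/s): [159.86, 159.86, 180, 180, 180, 180, 180].

INTERFACE

Orientations are given as [roll, pitch, yaw] about the fixed x, y, z axes, in that order (R = Rz(yaw) Ry(pitch) Rx(roll)).
In Python, from rig import ctrl gives the robot as it stands. Calls block until the motion is done:
- ctrl.goto(position, orientation): joint-space move of the TCP to a pose.
- ctrl.move_linear(position, ori=None, feed=0.15, guard=None): straight line of the TCP; ori=None keeps the orientation; feed is the mean speed in m/s. With guard (N) it stops when the force on the tool has changed by that much, and returns True; else False.
- ctrl.set_joints(angles): joint-space move.
- ctrl.open_gripper() and ctrl.close(effort=None): open the fingers fully, or close them until they stop; effort is the grip in N (None keeps the last).
- ctrl.dwell(seconds).
- ctrl.solve_ik(position, orientation): joint angles nearest the present ones, or None.
- ctrl.sense(): the state.
- ctrl.capture(name): name is "scene" or "top" or "wrist"; returns a dict with "image" (480x640x3 uint8, red, green, blue), "intrinsics" (3x3 intrinsics, pixels), "R" (3x3) and "t" (3): a world point X has camera coordinates R X + t; the wrist camera has in their place "hand_eye" (4x4, takes a point from camera to tool coordinates, whose origin is the TCP and whose axes are the tool frame's). Camera axes: x right, y down, z forward; pixel columns grow to the right and rows downward; lengths in m; the calibration is good to about 2 mm. A picture is of the moment at which its call begins: read the wrist's pose just before it. There is no depth.
A pose or a line that the arm cannot do raises ctrl.MotionError and nothing moves.
- ctrl.hand_in(): hands the job in, once; it reports no verdict.
The state is a dict: "t": time; "q": joint angles; "joint_velocities": joint speeds; "effort": joint torques, N m; "position": TCP position; "eef_rot": TCP orientation; "contact_force": force on the tool from outside, world axes, zero at the start; "ft_torque": the same for the moment, N m; "finger_gap": finger opening in m.
Only numpy, scipy, OpenCV 4.12 (cv2) and the standard library are available. Lean on these libraries where they do the work, as an engineer would, in place of code of your own. Each camera call takes 0.05 s, during which the arm holds its last target.

## Working session

There is one attempt and no reset: what is moved stays moved. The work goes in short steps, each a Python script; the robot and the scene stay as the last script left them, time stands still between calls to the robot, and variables do not carry over. Pictures are saved under pics/ and viewed, and the job is handed in when it is done.

```bash
ls; mkdir -p pics; python3 - <<'E'
from rig import ctrl
import cv2,numpy as np
s=ctrl.sense();print(s)
for n in("scene","top","wrist"):
    c=ctrl.capture(n);cv2.imwrite(f"pics/{n}0.png",c["image"][:,:,::-1])
    print(n,{k:np.round(v,4).tolist() for k,v in c.items() if k!="image"})
E
```

```text
pics
{'t': 0.0, 'q': array([60.85898043, 21.99410383,  2.511582  , 91.65234349, -1.02585761,
       66.53161496, -2.85923027]), 'joint_velocities': array([ 0.0003779 , -0.04209931, -0.029253  , -0.01579759, -0.08253128,
       -0.03413794,  0.01345475]), 'effort': array([-2.99371377e-04, -4.33463395e+01,  1.02450807e+00, -2.49514818e+01,
        1.07177632e-02,  1.12122291e-02,  2.97344251e-06]), 'position': array([ 0.2591803 , -0.59502839,  0.22983654]), 'eef_rot': array([ 1.79991762e+02,  1.55353869e-01, -6.64583578e+01]), 'contact_force': array([0.32368555, 0.02935002, 0.13556019]), 'ft_torque': array([-0.02601449,  0.04205894,  0.013735  ]), 'finger_gap': 0.08542442296673626}
scene {'intrinsics': [[456.4193, 0.0, 316.7914], [0.0, 456.4193, 233.1837], [0.0, 0.0, 1.0]], 'R': [[0.4747, 0.8801, -0.0117], [0.7, -0.3855, -0.6012], [-0.5336, 0.2772, -0.799]], 't': [-0.2545, -0.3139, 1.6049]}
top {'intrinsics': [[623.6393, 0.0, 323.6768], [0.0, 623.6393, 239.6883], [0.0, 0.0, 1.0]], 'R': [[-0.0015, -1.0, 0.0085], [-0.9825, -0.0001, -0.1865], [0.1865, -0.0086, -0.9824]], 't': [-0.029, 0.6082, 1.6894]}
wrist {'intrinsics': [[345.5217, 0.0, 320.5601], [0.0, 345.5217, 244.8672], [0.0, 0.0, 1.0]], 'hand_eye': [[1.0, 0.0006, -0.0003, 0.0009], [-0.0005, 0.946, 0.3243, -0.0839], [0.0005, -0.3243, 0.946, -0.1421], [0.0, 0.0, 0.0, 1.0]]}
```

View pics/scene0.png

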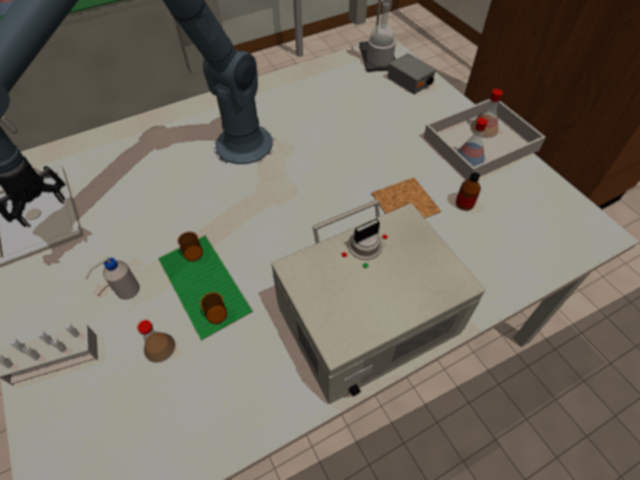

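View pics/top0.png

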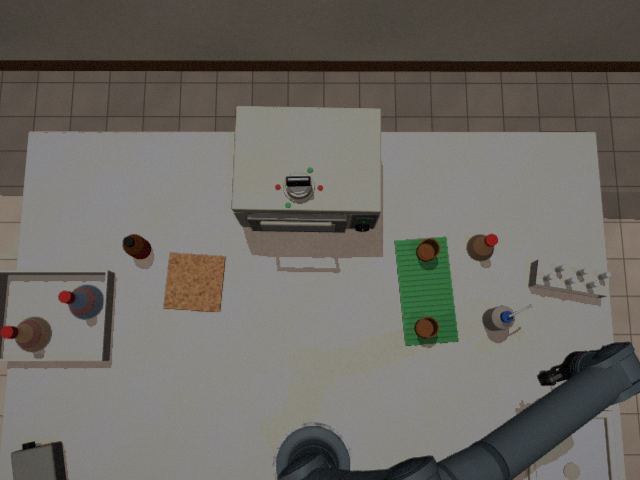

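View pics/wrist0.png

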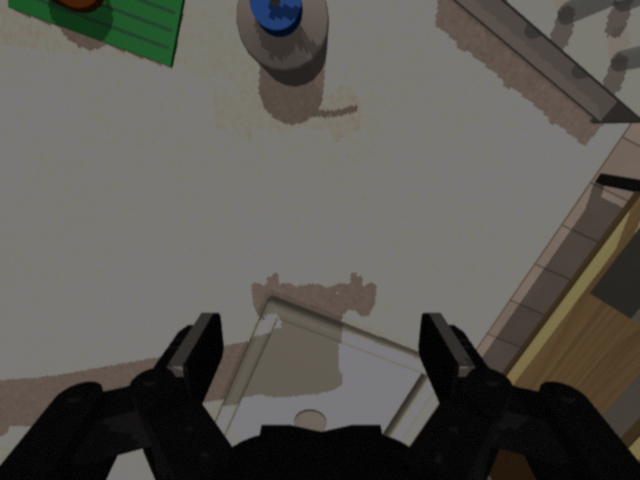

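The top view shows two amber jars at about (427,251) and (426,328), the cork mat near (195,282), and the vent bar near (298,181). The door handle is near (308,263). I'll zoom in for precise pixels.

```bash
cat > h.py <<'E'
from rig import ctrl
import cv2,numpy as np
def back(c,uv,z):
    K,R,t=c["intrinsics"],c["R"],np.asarray(c["t"])
    d=R.T@np.linalg.solve(K,np.array([uv[0],uv[1],1.])); o=-R.T@t
    return o+d*(z-o[2])/d[2]
def proj(c,X):
    p=c["intrinsics"]@(c["R"]@np.asarray(X,float)+c["t"]); return p[:2]/p[2]
def wcam(c,s):
    from scipy.spatial.transform import Rotation as Ro
    T=np.eye(4);T[:3,:3]=Ro.from_euler("xyz",s["eef_rot"],degrees=True).as_matrix();T[:3,3]=s["position"]
    M=np.linalg.inv(T@c["hand_eye"]); c["R"]=M[:3,:3];c["t"]=M[:3,3]; return c
def wrist():
    s=ctrl.sense();return wcam(ctrl.capture("wrist"),s)
def save(im,name,crop=None,f=1):
    if crop: im=im[crop[1]:crop[3],crop[0]:crop[2]]
    im=cv2.resize(im,None,fx=f,fy=f,interpolation=cv2.INTER_CUBIC)
    cv2.imwrite("pics/"+name,im[:,:,::-1])
E
python3 - <<'E'
from h import *
c=ctrl.capture("top")
save(c["image"],"a.png",(225,95,395,275),4)
np.save
save(c["image"],"b.png",(150,225,250,325),4)
save(c["image"],"d.png",(385,225,515,355),4.5)
E
```

```text
(no output)
```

View pics/a.png

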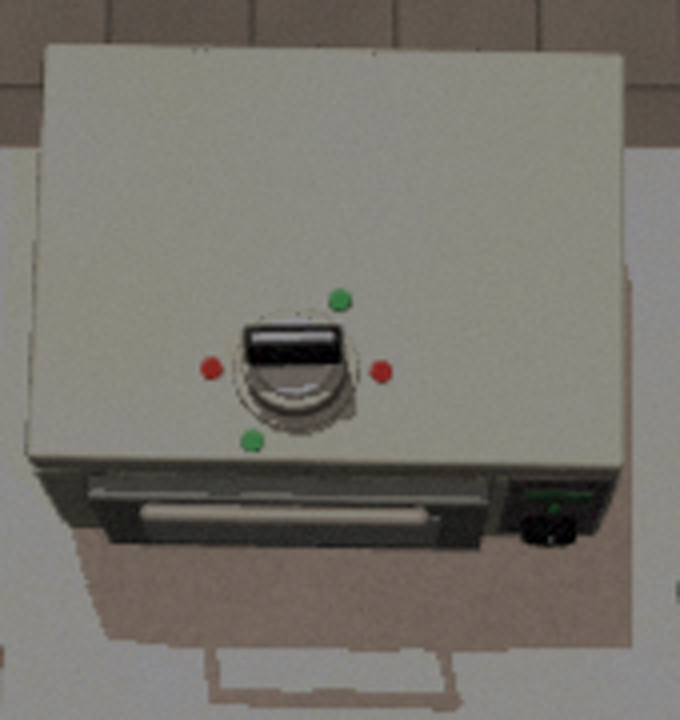

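View pics/d.png

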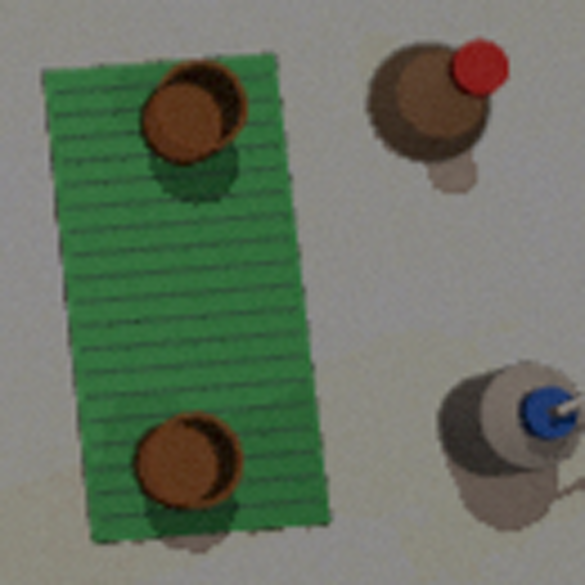

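View pics/b.png

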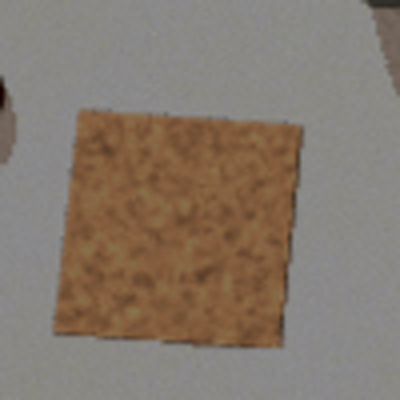

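```bash
python3 - <<'E'
from h import *
c=ctrl.capture("top")
np.set_printoptions(precision=4,suppress=True)
a=lambda u,v:(225+u/4,95+v/4)
P=[back(c,a(*p),.235)[:2] for p in[(47,45),(622,55),(622,465),(27,457)]]
print("roof",*P)
m=lambda p:(p[0],p[1])
for n,p in dict(rl=(211,369),rr=(382,372),gu=(340,300),gd=(252,441)).items(): print(n,back(c,a(*p),.236)[:2])
print("collar: unlocked bar top", [back(c,a(*p),.235+.034+.013)[:2] for p in[(243,330),(341,330),(341,345),(243,345)]])
print("handle",[back(c,a(*p),.248)[:2] for p in[(142,512),(428,516)]])
d=lambda u,v:(385+u/4.5,225+v/4.5)
print("jars",back(c,d(194,111),.076)[:2],back(c,d(188,460),.076)[:2])
print("mat",[back(c,d(*p),.006)[:2] for p in[(43,71),(275,54),(330,522),(93,543)]])
b=lambda u,v:(150+u/4,225+v/4)
print("cork",[back(c,b(*p),.006)[:2] for p in[(78,110),(302,124),(283,347),(54,332)]])
print("flask",back(c,d(430,102),.0)[:2],"wash",back(c,d(530,412),.15)[:2], "reag", back(c,(139,248),.1)[:2])
E
```

```text
roof [0.9295 0.1988] [ 0.9233 -0.1772] [ 0.6479 -0.1721] [0.6529 0.2047]
rl [0.7103 0.0889]
rr [ 0.7084 -0.02  ]
gu [0.7561 0.0069]
gd [0.6631 0.0624]
collar: unlocked bar top [array([0.7225, 0.0663]), array([0.7226, 0.0056]), array([0.713 , 0.0055]), array([0.7129, 0.0662])]
handle [array([0.6145, 0.1301]), array([ 0.612 , -0.0487])]
jars [ 0.5766 -0.3182] [ 0.3639 -0.3076]
mat [array([ 0.6148, -0.2345]), array([ 0.6259, -0.384 ]), array([ 0.3289, -0.407 ]), array([ 0.3162, -0.2588])]
cork [array([0.5805, 0.4122]), array([0.5703, 0.2516]), array([0.4112, 0.2605]), array([0.4219, 0.4221])]
flask [ 0.5956 -0.4839] wash [ 0.3876 -0.4932] reag [0.5771 0.4728]
```

```bash
python3 - <<'E'
from h import *
np.set_printoptions(precision=4,suppress=True)
c=ctrl.capture("scene"); save(c["image"],"s1.png",(300,190,420,280),6)
for z in (.27,.28,.29,.30,.31): print(z,[ (proj(c,(.7095+dx,.0346+dy,z))-[300,190])*6 for dx,dy in((0,-.03),(0,.03))])
s=ctrl.sense();p=s["position"]
try: ctrl.move_linear([p[0],p[1],.42])
except Exception as e: print(e)
try: ctrl.goto([.62,.0346,.46],[180,0,-1])
except Exception as e: print(e)
s=ctrl.sense();print(s["t"],s["q"],s["position"],s["eef_rot"])
w=wrist();save(w["image"],"w1.png")
print([ (z,proj(w,(.7095,.0346,z))) for z in(.235,.27,.28,.29,.30,.31)])
E
```

```text
0.27 [array([325.8426, 309.4291]), array([462.8044, 247.0273])]
0.28 [array([327.3146, 293.4295]), array([465.3248, 230.7999])]
0.29 [array([328.8102, 277.1733]), array([467.8849, 214.3164])]
0.3 [array([330.33 , 260.654]), array([470.4858, 197.5707])]
0.31 [array([331.8746, 243.8654]), array([473.1283, 180.5564])]
4.2833 [ 21.4535  16.8016 -37.0934  74.6386  10.0821  91.8252 -15.3107] [0.6202 0.0325 0.4597] [179.9554   0.0225  -1.1843]
[(0.235, array([402.9513, 203.9811])), (0.27, array([410.9339, 211.5389])), (0.28, array([413.5091, 213.977 ])), (0.29, array([416.2364, 216.5592])), (0.3, array([419.1297, 219.2985])), (0.31, array([422.2046, 222.2097]))]
```

View pics/s1.png

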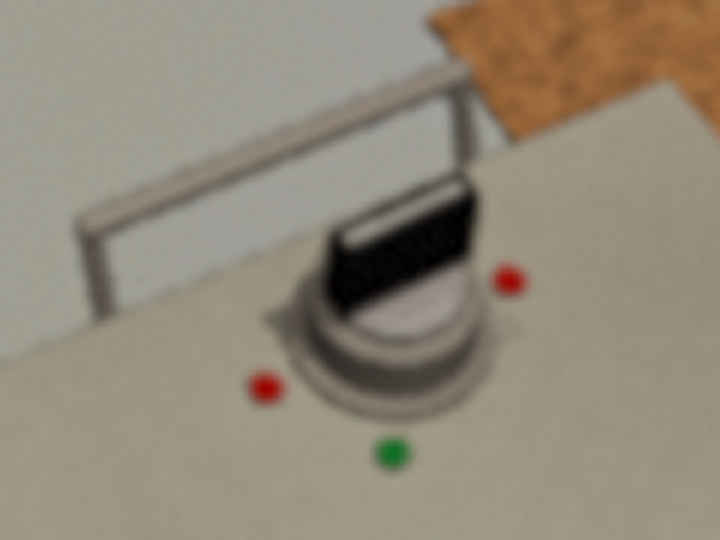

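View pics/w1.png

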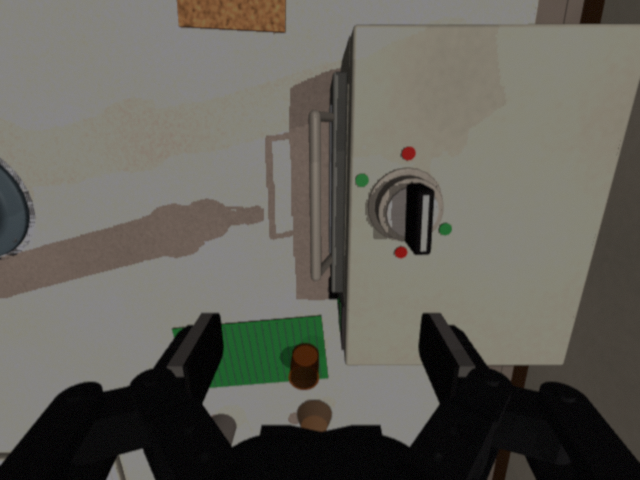

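```bash
cat >> h.py <<'E'
np.set_printoptions(precision=4,suppress=True)
def st(tag=""):
    s=ctrl.sense();print(tag,round(s["t"],1),s["position"],s["eef_rot"],"F",np.round(s["contact_force"],1),"T",np.round(s["ft_torque"],2),"gap",round(s["finger_gap"],4));return s
E
python3 - <<'E'
from h import *
V=np.array([.7095,.0346])
ctrl.move_linear([*V,.42],[180,0,-1]);st()
print(ctrl.move_linear([*V,.281],feed=.1,guard=8));st("down")
ctrl.close(60);st("closed")
w=wrist();save(w["image"],"w2.png")
E
```

```text
5.1 [0.7092 0.0349 0.4206] [-179.9849   -0.0103   -0.9803] F [-0.1 -0.   0.2] T [0.03 0.01 0.01] gap 0.0856
False
down 6.7 [0.71   0.0348 0.2821] [-179.9871   -0.1036   -0.9987] F [ 0.1 -0.5  0.7] T [ 0.01 -0.01  0.03] gap 0.0852
closed 7.3 [0.7103 0.0345 0.2813] [-179.985   -0.111   -1.021] F [ 2.5 -0.   0. ] T [ 0.01 -0.38 -0.08] gap 0.0152
```

View pics/w2.png

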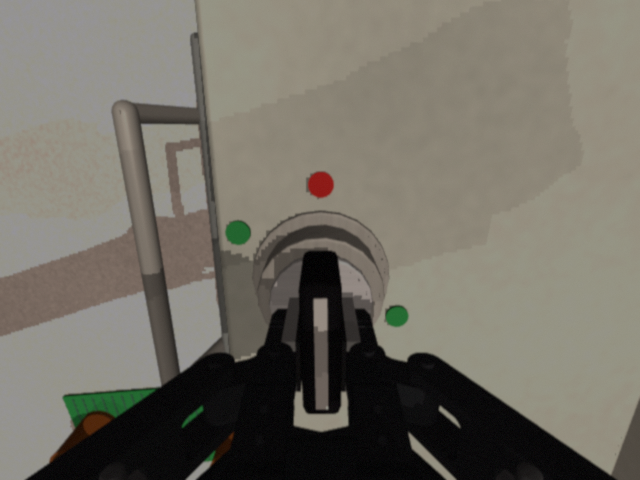

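The fingers hold the bar, centred at about (320,350), with a gap of 15 mm. Next I'll turn, lift and turn back.

```bash
python3 - <<'E'
from h import *
p=ctrl.sense()["position"];x,y,z=.7100,.0346,.281
for a in (20,40,58): ctrl.move_linear([x,y,z],[180,0,a],feed=.05);st("turn")
w=wrist();save(w["image"],"w3.png")
ctrl.move_linear([x,y,z+.043],feed=.05);ctrl.dwell(.3);st("lift")
w=wrist();save(w["image"],"w4.png")
E
```

```text
turn 7.9 [0.7103 0.0345 0.2813] [179.9866  -0.0396  19.899 ] F [1.4 0.1 1.3] T [-0.06 -0.36  0.08] gap 0.0152
turn 8.4 [0.7103 0.0344 0.2813] [179.9585  -0.0233  39.8497] F [ 2.4 -1.3  0.5] T [-0.09 -0.42  0.08] gap 0.0151
turn 8.8 [0.7102 0.0345 0.2812] [179.9586  -0.0082  57.8283] F [ 3.  -0.5  0.7] T [-0.06 -0.44  0.05] gap 0.0151
lift 10.2 [0.7102 0.0344 0.324 ] [179.976   -0.0078  57.9899] F [ 4.  -0.1 -1.7] T [-0.11 -1.02 -0.06] gap 0.0152
```

View pics/w4.png

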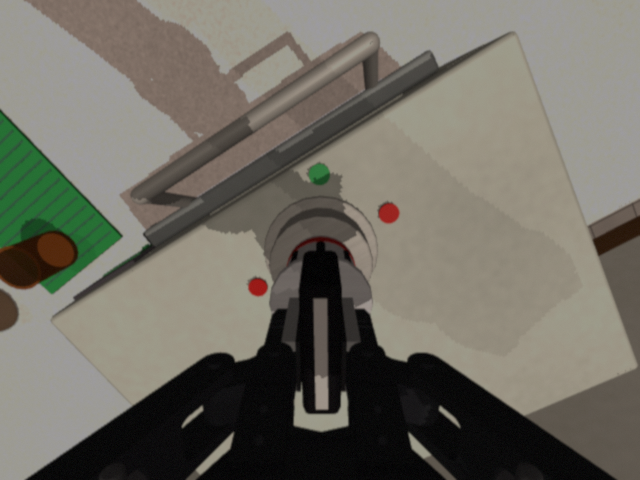

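The red ring is visible at the collar, near (322,245), and the bar points at the green mark. I'll turn it back now.

```bash
python3 - <<'E'
from h import *
x,y,z=.7100,.0346,.324
for a in (40,20,-1.5): ctrl.move_linear([x,y,z],[180,0,a],feed=.05);st("turn")
ctrl.dwell(.2)
ctrl.move_linear([x,y,z-.004],feed=.05); st("seat")
ctrl.open_gripper();st()
ctrl.move_linear([x,y,.45],feed=.2)
ctrl.move_linear([x-.09,y,.45],feed=.2)
w=wrist();save(w["image"],"w5.png")
c=ctrl.capture("scene"); save(c["image"],"s2.png",(300,170,420,260),6)
print([(z,(proj(c,(.7095,.0346,z))-[300,170])*6) for z in(.33,.34,.35,.36)])
E
```

```text
turn 10.7 [0.7102 0.0345 0.3238] [179.9788  -0.0048  39.9927] F [ 5.1 -0.2 -2.9] T [-0.08 -1.17 -0.08] gap 0.0151
turn 11.2 [0.7102 0.0345 0.3237] [179.9816  -0.0137  19.9879] F [ 5.4 -0.7 -2.4] T [-0.15 -1.21 -0.09] gap 0.0152
turn 11.8 [0.7102 0.0345 0.3238] [179.9941  -0.0183  -1.5136] F [ 5.6 -0.8 -3.1] T [-0.11 -1.14  0.01] gap 0.0154
seat 12.2 [0.7102 0.0345 0.3207] [179.9989  -0.0509  -1.5127] F [ 3.4 -0.3  1.9] T [-0.21 -0.87 -0.05] gap 0.0153
 12.9 [0.7099 0.0346 0.32  ] [-179.9976    0.0169   -1.5008] F [-0.4  0.6 -0.1] T [-0.03  0.04 -0.  ] gap 0.0856
[(0.33, array([407.4053, 297.302 ])), (0.34, array([409.6136, 279.5501])), (0.35, array([411.8589, 261.5016])), (0.36, array([414.1419, 243.1489]))]
```

View pics/s2.png

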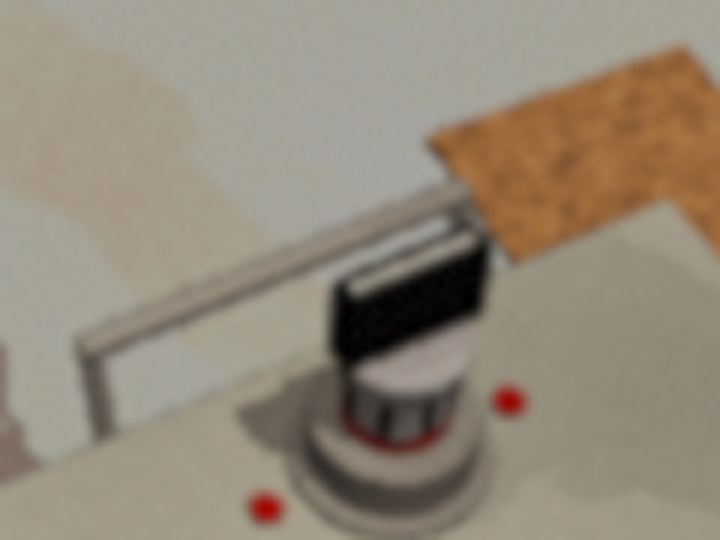

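View pics/w5.png

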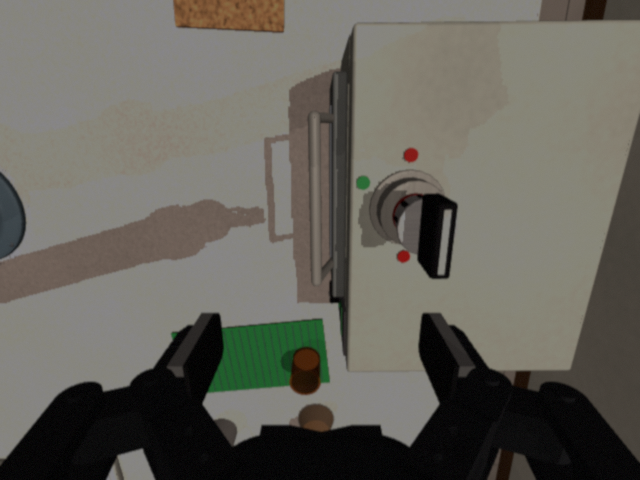

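The vent is locked: bar top at z≈0.35 and the red ring just clear of the collar at s2 (390,445). For the door, I'll check IK for a tilted handle grasp.

```bash
cat >> h.py <<'E'
H=np.array([.6493,.041,.042])   # hinge
def handle(th,H=H):
    return H+np.array([-.036*np.cos(th)-.2*np.sin(th),0,.2*np.cos(th)-.036*np.sin(th)])
def tdir(p,yaw=-1):
    p,y=np.radians(p),np.radians(yaw); return np.array([-np.sin(p)*np.cos(y),-np.sin(p)*np.sin(y),-np.cos(p)])
E
python3 - <<'E'
from h import *
c=ctrl.capture("top")
a=lambda u,v:(225+u/4,95+v/4)
print("door top edge",back(c,a(285,490),.195)[:2],back(c,a(285,503),.195)[:2],"bottom",back(c,a(285,545),.05)[:2])
w=wrist(); print("handle pred px", proj(w,handle(0)), [back(w,q,.242) for q in[(314,117),(316,280)]])
for p in(-80,-70,-60,-50,-45,-40,-30,-20):
    r=[]
    for th in(0,.3,.6,.9,1.1):
        g=handle(th); q=ctrl.solve_ik(g+tdir(p)*.014,[180,p,-1]); q2=ctrl.solve_ik(g-tdir(p)*.08,[180,p,-1])
        r.append((q is not None,q2 is not None))
    print(p,r)
E
```

```text
door top edge [0.6406 0.0428] [0.632  0.0427] bottom [0.6338 0.0477]
handle pred px [312.7707 205.2091] [array([0.6173, 0.1259, 0.242 ]), array([ 0.614 , -0.0431,  0.242 ])]
-80 [(False, False), (False, False), (False, False), (False, False), (False, False)]
-70 [(True, False), (False, False), (False, False), (False, False), (False, False)]
-60 [(True, False), (False, False), (False, False), (False, False), (False, False)]
-50 [(True, True), (True, True), (False, False), (False, False), (False, False)]
-45 [(True, True), (True, True), (True, False), (False, False), (False, False)]
-40 [(True, True), (True, True), (True, True), (False, False), (False, False)]
-30 [(True, True), (True, True), (True, True), (True, True), (True, False)]
-20 [(True, True), (True, True), (True, True), (True, True), (True, True)]
```

```bash
sed -i 's/H=np.array(\[.6493/H=np.array([.6505/' h.py; python3 - <<'E'
from h import *
p=-50;d=tdir(p);g=handle(0)
ctrl.move_linear([.56,.041,.42],feed=.2)
ctrl.move_linear(g-d*.09,[180,p,-1],feed=.15);st("pre")
print(ctrl.move_linear(g+d*.014,feed=.08,guard=10));st("in")
ctrl.close(40);st("closed")
c=ctrl.capture("scene");save(c["image"],"s3.png",(200,120,440,300),3)
E
```

```text
pre 16.4 [0.5469 0.0426 0.3014] [-179.9344  -50.1143   -1.0285] F [ 0.2  0.6 -0.7] T [-0.02  0.77  0.04] gap 0.0851Traceback (most recent call last):
  File "<stdin>", line 5, in <module>
rig.MotionError: the arm cannot follow that straight line within its joint ranges
```

```bash
python3 - <<'E'
from h import *
print(ctrl.sense()["q"])
g=handle(0)
for p in(-45,-40,-35):
    d=tdir(p)
    try:
        ctrl.move_linear(g-d*.09,[180,p,-1],feed=.15);st(f"pre{p}")
        print(ctrl.move_linear(g+d*.014,feed=.08,guard=10));st("in");print(ctrl.sense()["q"])
        break
    except ctrl.MotionError as e: print(p,e, ctrl.sense()["q"])
else: raise SystemExit
ctrl.close(40);st("closed")
c=ctrl.capture("scene");save(c["image"],"s3.png",(200,120,440,300),3)
E
```

```text
[ 31.4903 -17.3532 -40.8087 135.4526  -3.0605   8.5769 -11.3513]
pre-45 16.7 [0.5536 0.0428 0.309 ] [-179.8498  -45.3731   -1.0844] F [-0.5  0.2  0.2] T [ 0.04  0.78 -0.04] gap 0.0854
-45 the arm cannot follow that straight line within its joint ranges [ 30.2702 -15.5561 -38.8989 131.0594  -3.0545  16.4354 -10.0312]
pre-40 16.9 [0.5584 0.0426 0.3128] [-179.9063  -40.3264   -1.0392] F [0.1 0.6 0.4] T [0.02 0.63 0.01] gap 0.0855
False
in 18.4 [0.6235 0.041  0.2314] [-179.9839  -40.0174   -0.9972] F [-0.9  1.   0.7] T [0.06 0.66 0.03] gap 0.0858
[ 38.7473   5.7599 -51.5085 124.0952  44.7452  17.4251 -50.9974]
closed 19.0 [0.6235 0.0409 0.2315] [179.9729 -40.0105  -0.9855] F [-3.3 -1.6  2.2] T [ 0.01  0.78 -0.02] gap 0.0107
```

View pics/s3.png

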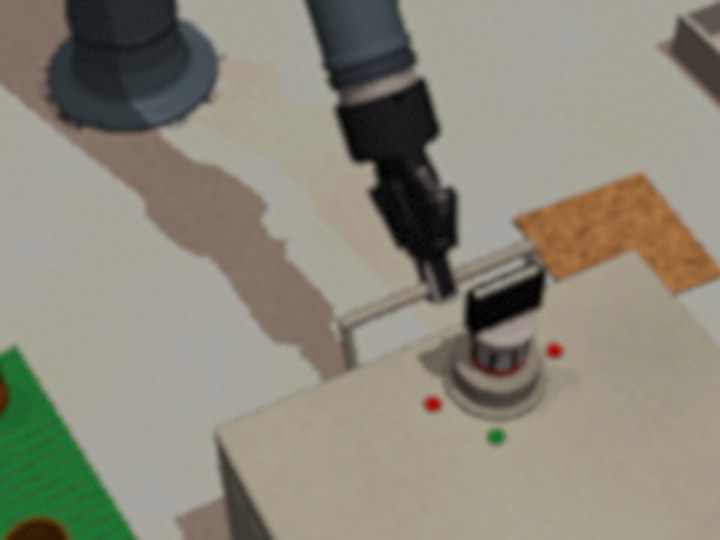

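The gripper is on the bar (gap 10.7 mm) at about (435,290). I'll pull along the arc.

```bash
python3 - <<'E'
from h import *
for th in np.arange(.1,.95,.1):
    p=-40+20*min(1,th/.8);d=tdir(p)
    try: ctrl.move_linear(handle(th)+d*.014,[180,p,-1],feed=.06)
    except ctrl.MotionError as e: print(th,e);break
    s=st(f"{th:.1f}")
    if np.linalg.norm(s["contact_force"])>35: print("stop");break
c=ctrl.capture("scene");save(c["image"],"s4.png",(200,60,440,240),3)
E
```

```text
0.1 19.6 [0.6039 0.0412 0.2271] [-179.9961  -37.6011   -0.983 ] F [-3.7 -1.   5.6] T [ 0.02  0.29 -0.03] gap 0.0105
0.2 20.1 [0.5854 0.0415 0.2215] [-179.9841  -35.2618   -0.9593] F [-2.7  0.1  9.3] T [-0.03 -0.29 -0.04] gap 0.0104
0.3 20.6 [0.5672 0.0418 0.2136] [-179.9894  -32.8636   -0.9367] F [-4.9 -0.1 12.1] T [ 0.02 -0.3  -0.01] gap 0.0101
0.4 21.1 [0.5476 0.0422 0.2013] [-179.9763  -30.1519   -0.9278] F [-4.2  2.2  9.2] T [0.32 0.   0.17] gap 0.0101
0.5 21.6 [0.5287 0.0424 0.1873] [-179.9622  -27.4136   -0.9101] F [-2.4  3.9  6.1] T [0.67 0.05 0.32] gap 0.0095
0.6 22.1 [0.513  0.0426 0.173 ] [-179.8712  -24.9332   -0.9293] F [ 4.1  5.  -3. ] T [ 0.8  -0.41  0.32] gap 0.0101
0.7 22.6 [0.4985 0.0427 0.1577] [-179.8627  -22.3969   -0.9263] F [ 4.4  6.  -2.7] T [ 1.04 -0.4   0.42] gap 0.0102
0.8 23.1 [0.4857 0.0428 0.1413] [-179.8613  -19.8964   -0.9148] F [ 3.6  5.  -1.6] T [ 1.08 -0.41  0.4 ] gap 0.0105
0.9 23.6 [0.4755 0.0428 0.124 ] [-179.8446  -19.9473   -0.8967] F [ 5.6  5.3 -3.8] T [ 1.08 -0.5   0.41] gap 0.0102
```

View pics/s4.png

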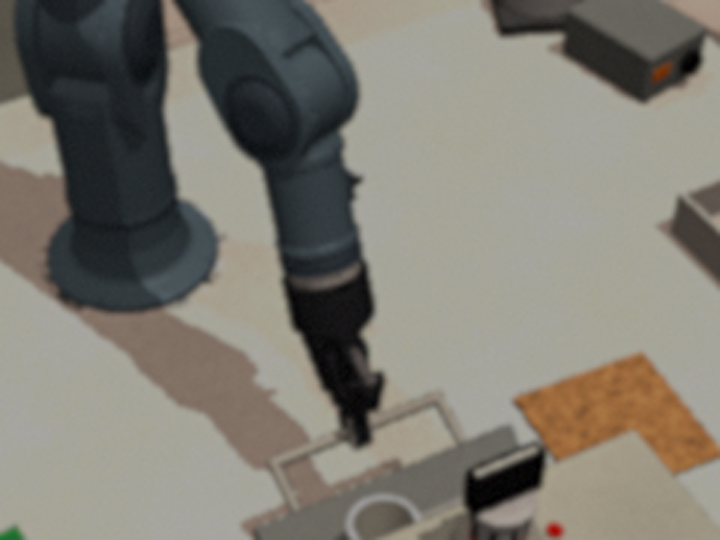

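```bash
python3 - <<'E'
from h import *
ctrl.open_gripper();st("open")
p=-20;d=tdir(p);q=ctrl.sense()["position"]
ctrl.move_linear(q-d*.09,feed=.15)
ctrl.close(40)
b=handle(.9)
ctrl.move_linear([b[0]-.004,.041,.20],[180,0,-1],feed=.15)
for th in (.9,1.0,1.1,1.2,1.3,1.4,1.43):
    b=handle(th)
    ctrl.move_linear([b[0]-.002,.041,b[2]+.004],feed=.06); s=st(f"{th}")
    if np.linalg.norm(s["contact_force"])>45: break
ctrl.dwell(.2)
b=handle(1.4);ctrl.move_linear([b[0],.041,.30],feed=.2)
c=ctrl.capture("scene");save(c["image"],"s5.png",(200,100,440,280),3)
c=ctrl.capture("top");save(c["image"],"t5.png",(140,95,440,345),2.6)
E
```

```text
open 24.3 [0.4762 0.0408 0.125 ] [179.9878 -19.9971  -1.0097] F [ 0.4 -0.5  0.2] T [-0.01  0.37  0.01] gap 0.0861
0.9 27.6 [0.47   0.0412 0.1425] [-179.9867   -0.0713   -0.9934] F [-0.3  0.8  0.5] T [-0.02 -0.03  0.05] gap 0.0
1.0 28.1 [0.4601 0.0409 0.1232] [179.9959   0.0621  -0.9918] F [ 0.  -0.6  0.2] T [0.01 0.04 0.01] gap 0.0001
1.1 28.6 [0.4534 0.041  0.1041] [-179.992     0.0662   -0.9878] F [-0.5 -0.4 -0.3] T [-0.03 -0.04 -0.01] gap -0.0
1.2 29.1 [0.4485 0.041  0.0844] [-179.9934    0.0679   -0.9881] F [-0.3  0.1  0.5] T [-0.08  0.03 -0.06] gap -0.0003
1.3 29.6 [0.4456 0.041  0.0643] [-179.9905    0.0702   -0.9867] F [-0.9 -0.4 -0.2] T [ 0.04  0.01 -0.  ] gap 0.0001
1.4 30.0 [0.4463 0.041  0.0462] [179.8467  -0.0152  -0.9898] F [-5.8 -1.8 21.4] T [-0.29  1.22  0.01] gap -0.0001
1.43 30.3 [0.4466 0.041  0.0453] [179.3622   0.1843  -0.9824] F [-22.2  -5.   75.3] T [-1.26  5.13 -0.04] gap -0.0
```

View pics/s5.png

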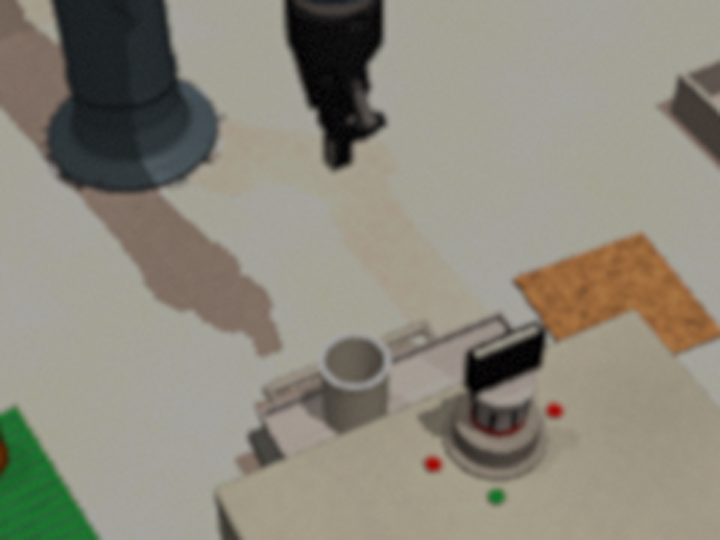

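View pics/t5.png

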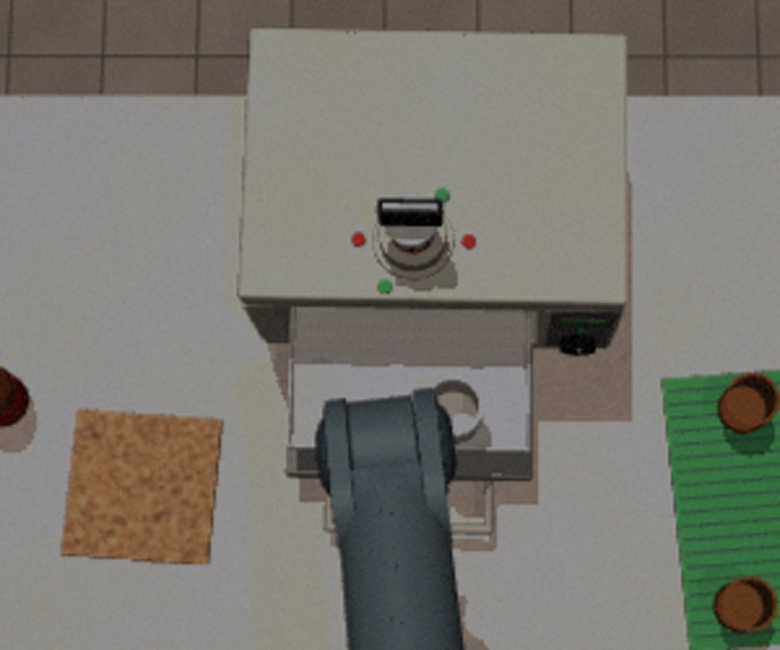

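Door fully open; the beaker's lip is near t5 (460,400), partly hidden. I'll clear the arm and measure.

```bash
python3 - <<'E'
from h import *
ctrl.open_gripper()
ctrl.goto([.42,.34,.36],[180,0,-1]);st()
c=ctrl.capture("top");save(c["image"],"t6.png",(225,180,385,320),5)
c=ctrl.capture("scene");save(c["image"],"s6.png",(250,150,410,270),5)
E
```

```text
34.0 [0.4209 0.3386 0.3594] [179.9076   0.0202  -1.1117] F [ 0.  -0.4  0.3] T [0.02 0.01 0.05] gap 0.0855
```

View pics/t6.png

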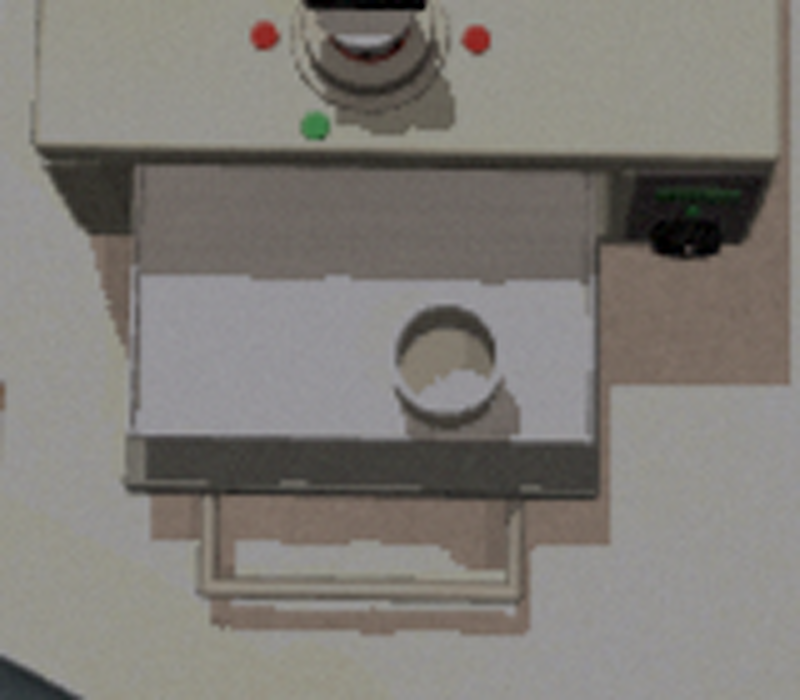

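View pics/s6.png

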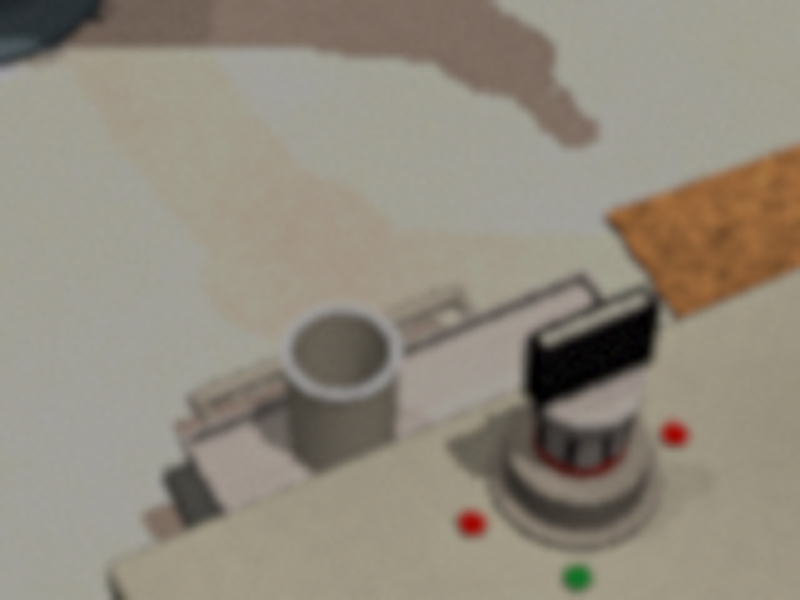

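```bash
python3 - <<'E'
from h import *
c=ctrl.capture("top");s=ctrl.capture("scene")
a=lambda u,v:(225+u/5,180+v/5)
print("top",back(c,a(448,365),.184),"scene",back(s,(250+342/5,150+352/5),.184))
print("tray front rim",back(c,a(137,437),.12),back(c,a(593,440),.12), "left/right rim",back(c,a(137,280),.12),back(c,a(597,280),.12))
print("handle",back(c,a(362,583),.046))
print("jars",[back(s,q,.076) for q in [(189,238),(212,300)]])
E
```

```text
top [ 0.5492 -0.0049  0.184 ] scene [ 0.5577 -0.0045  0.184 ]
tray front rim [0.5209 0.1618 0.12  ] [ 0.5192 -0.0821  0.12  ] left/right rim [0.6064 0.1634 0.12  ] [ 0.6065 -0.0849  0.12  ]
handle [0.4499 0.0435 0.046 ]
jars [array([ 0.3631, -0.3081,  0.076 ]), array([ 0.5772, -0.3205,  0.076 ])]
```

```bash
python3 - <<'E'
from h import *
ctrl.goto([.553,-.0047,.32],[180,0,89]);st()
print(ctrl.sense()["q"])
w=wrist();save(w["image"],"w7.png")
for x in(.549,.553,.557): print(proj(w,(x,-.0047,.184)),proj(w,(x,-.0047,.11)))
for X in((.549,-.0357,.184),(.549,.0263,.184),(.518,-.0047,.184),(.58,-.0047,.184)): print(proj(w,X))
E
```

```text
36.1 [ 0.5529 -0.0038  0.3202] [179.9824  -0.0125  89.0547] F [-1.1  0.4 -0.5] T [-0.02 -0.01 -0.01] gap 0.0852
[ 60.1892  29.744  -84.1506  96.2834  29.9205  81.6247  61.1937]
[320.0897 226.5548] [320.1713 207.1653]
[320.1679 231.1471] [320.234  210.9335]
[320.2454 235.6987] [320.2963 214.6748]
[283.016  227.1272]
[357.2033 225.9819]
[319.4589 189.5251]
[320.6783 261.1081]
```

View pics/w7.png

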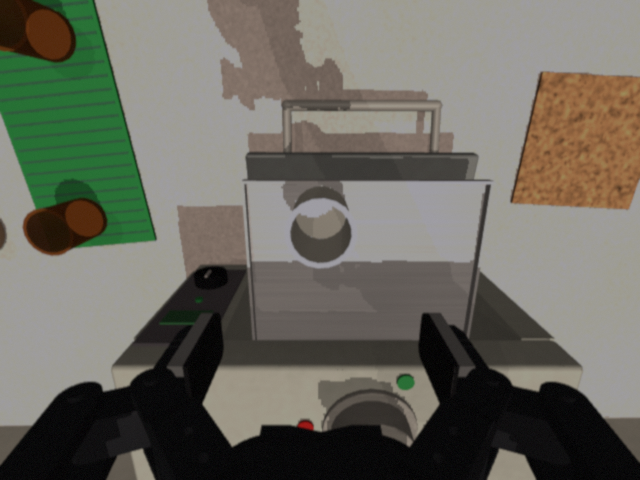

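Wrist view: beaker lip centred at (321,233), which gives x≈0.555, y≈-0.004. Tray rims are visible from about (245,180) to (490,180). Grasping now.

```bash
python3 - <<'E'
from h import *
B=(.5545,-.004)
ctrl.move_linear([*B,.25],[180,0,89],feed=.15)
print(ctrl.move_linear([*B,.133],feed=.08,guard=6));st("down")
ctrl.close(30);st("closed")
ctrl.move_linear([*B,.27],feed=.12);st("up");print(ctrl.sense()["q"])
for f in((.50,.34,.25),):
  for yaw in(89,60,45,120,0,-1): print(f,yaw,ctrl.solve_ik(f,[180,0,yaw]))
E
```

```text
False
down 38.4 [ 0.5549 -0.0039  0.1336] [179.9399  -0.0016  88.9923] F [-0.7  0.4  0.6] T [-0.01 -0.04  0.02] gap 0.0853
closed 38.7 [ 0.5548 -0.0039  0.1335] [179.9562   0.002   88.9993] F [0.  0.7 1.7] T [-0.06  0.04 -0.02] gap 0.0571
up 40.0 [ 0.5539 -0.0043  0.269 ] [-179.8973    0.0171   88.9988] F [-0.4 -0.2 -3. ] T [-0.01 -0.02  0.06] gap 0.0575
[ 57.8831  31.2129 -80.2981  99.9055  31.6498  76.6148  60.0051]
(0.5, 0.34, 0.25) 89 [ 12.9305  32.6026 -69.0441  94.5185  31.3906  75.0205  27.4153]
(0.5, 0.34, 0.25) 60 [ 11.0222  30.4094 -65.328   94.5851  28.6246  73.7663   0.3883]
(0.5, 0.34, 0.25) 45 [  9.5522  29.0043 -62.6874  94.6382  26.7771  72.9937 -13.2829]
(0.5, 0.34, 0.25) 120 [ 14.126   34.2753 -71.6092  94.4781  33.417   76.0158  56.984 ]
(0.5, 0.34, 0.25) 0 [  5.6737  26.08   -56.3162  94.785   22.6954  71.4644 -55.3214]
(0.5, 0.34, 0.25) -1 [  5.5915  26.0274 -56.1882  94.7882  22.6185  71.4379 -56.2653]
```

```bash
python3 - <<'E'
from h import *
C=(.495,.336)
ctrl.move_linear([.52,.17,.27],[180,0,70],feed=.18)
ctrl.move_linear([*C,.20],[180,0,60],feed=.18);st()
ctrl.move_linear([*C,.045],feed=.12)
print(ctrl.move_linear([*C,.0285],feed=.03,guard=4));st("down")
ctrl.open_gripper()
ctrl.move_linear([*C,.22],feed=.12);st()
c=ctrl.capture("top");save(c["image"],"t8.png",(120,200,520,360),2)
E
```

```text
42.3 [0.496  0.3348 0.2001] [179.9536   0.022   59.8888] F [ 0.5  0.  -1.3] T [-0.02  0.04  0.01] gap 0.0573
True
down 44.3 [0.4948 0.3356 0.0295] [-179.9999    0.0631   59.9924] F [-1.6 -0.1  4.7] T [ 0.    0.04 -0.  ] gap 0.0577
 46.4 [0.4946 0.3355 0.2191] [-179.9083    0.2482   59.9811] F [ 0.1  0.1 -0.1] T [-0.01 -0.02  0.04] gap 0.0856
```

View pics/t8.png

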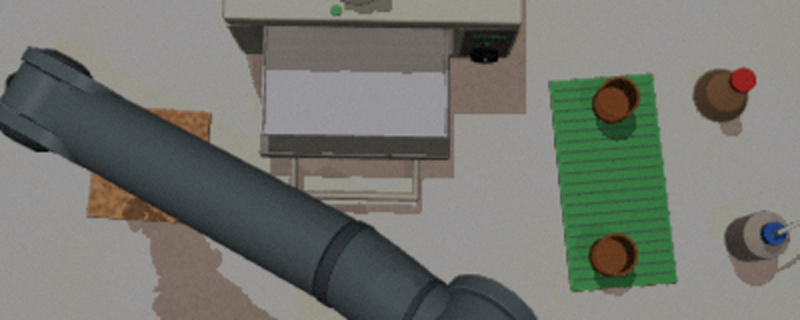

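```bash
python3 - <<'E'
from h import *
ctrl.move_linear([.50,.1,.32],[180,0,60],feed=.25)
ctrl.move_linear([.52,-.15,.30],[180,0,45],feed=.25)
ctrl.move_linear([.55,-.30,.25],[180,0,30],feed=.2);s=st();print(s["q"])
w=wrist();save(w["image"],"w9.png");print(proj(w,(.577,-.319,.076)))
c=ctrl.capture("top");save(c["image"],"t9.png",(120,200,520,360),2)
s=ctrl.capture("scene");save(s["image"],"s9.png",(120,160,450,340),2.2)
E
```

```text
49.8 [ 0.5506 -0.2977  0.2507] [-179.9844   -0.0675   30.1836] F [ 0.3  0.1 -0.2] T [ 0.02  0.01 -0.02] gap 0.0853
[ 69.1451  30.5795 -60.1908  91.6392  27.2985  73.8471  34.8195]
[332.5545 250.7923]
```

View pics/w9.png

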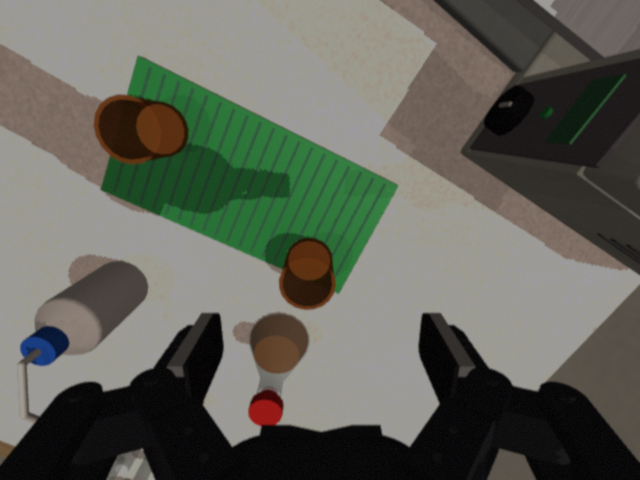

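View pics/t9.png

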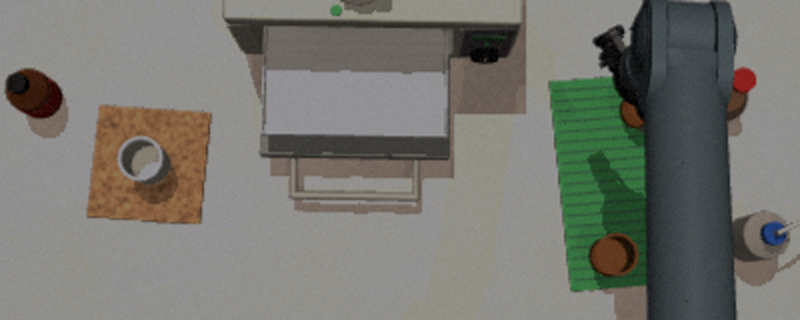

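View pics/s9.png

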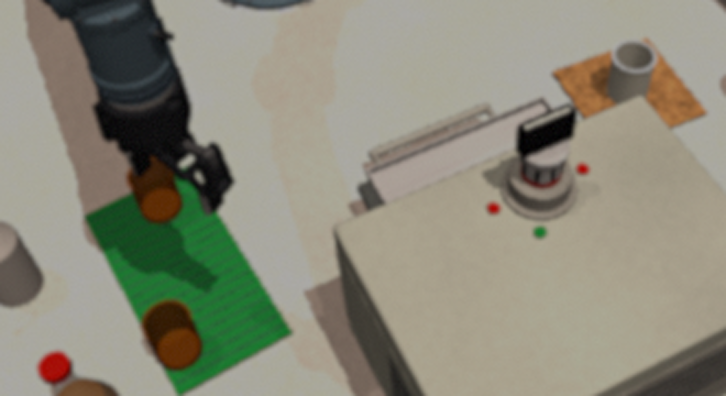

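Jar A looks knocked: in the scene view it moved by about 10 px, and in the wrist view its rim is at (307,281), not the predicted (333,251). I'll relocate it.

```bash
python3 - <<'E'
from h import *
s0=ctrl.sense();w=wrist()
for n,r,b in(("A",(307.5,281),(310,259)),("B",(126,127),(163,130))):
    print(n,"rim",back(w,r,.076),"base",back(w,b,.010))
s=ctrl.capture("scene")
for n,r,b in(("A",(168,324),(181,348)),):
    print(n,back(s,(120+r[0]/2.2,160+r[1]/2.2),.076),back(s,(120+b[0]/2.2,160+b[1]/2.2),.01))
save(w["image"],"w10.png",(240,200,380,330),5)
save(s["image"],"s10.png",(170,285,230,345),8)
E
```

```text
A rim [ 0.5719 -0.3599  0.076 ] base [ 0.5733 -0.3613  0.01  ]
B rim [ 0.3635 -0.3117  0.076 ] base [ 0.3677 -0.3128  0.01  ]
A [ 0.5778 -0.3619  0.076 ] [ 0.5753 -0.3603  0.01  ]
```

View pics/w10.png

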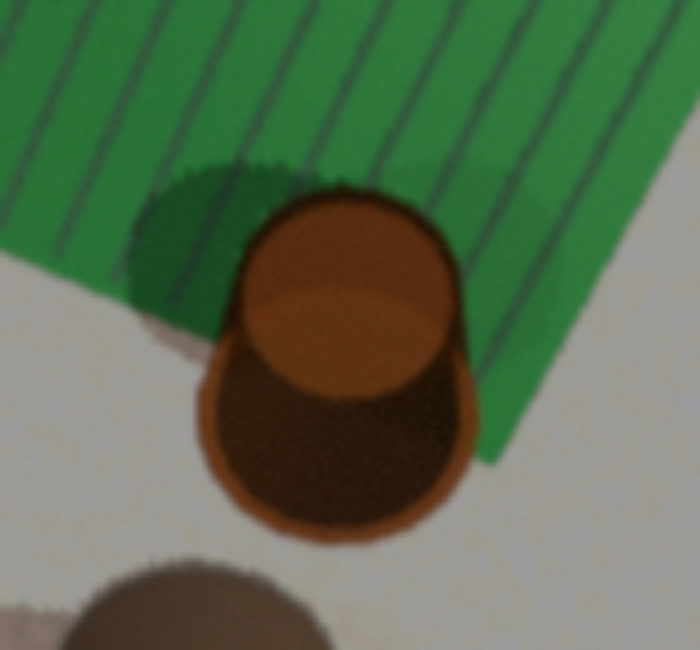

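The jar is translucent and upright, now at about (0.574,-0.361). Grasping with the jaws along x, clear of the flask.

```bash
python3 - <<'E'
from h import *
J=(.574,-.361)
ctrl.move_linear([*J,.20],[180,0,0],feed=.15)
print(ctrl.move_linear([*J,.028],feed=.1,guard=6));st("down")
ctrl.close(30);st("closed")
ctrl.move_linear([*J,.22],feed=.12);s=st("up");print(s["q"])
for P in((.575,-.02,.2),(.575,.10,.2)):
  for yaw in(0,45,60,89): print(P,yaw,ctrl.solve_ik(P,[180,0,yaw]))
E
```

```text
False
down 52.6 [ 0.5745 -0.3612  0.0288] [179.9598  -0.0651  -0.0018] F [ 0.2  0.1 -0. ] T [-0.06 -0.04 -0.03] gap 0.0854
closed 53.0 [ 0.5742 -0.3612  0.0285] [179.9714  -0.0207  -0.0071] F [-0.3 -1.3  2.4] T [ 0.01  0.17 -0.01] gap 0.0558
up 54.7 [ 0.5734 -0.3608  0.2188] [-179.941     0.0947    0.0041] F [-1.2 -0.4 -1.1] T [-0.    0.01  0.02] gap 0.0548
[ 63.7679  34.6437 -50.3727  85.9395  27.3114  72.4415  10.0509]
(0.575, -0.02, 0.2) 0 [ 44.6512  26.5956 -58.1968 101.6854  24.6827  65.6599 -21.3339]
(0.575, -0.02, 0.2) 45 [ 48.7882  30.0095 -64.7928 101.5412  29.3169  67.5453  20.2103]
(0.575, -0.02, 0.2) 60 [ 49.9298  31.2054 -66.7818 101.5035  30.8424  68.2396  34.0833]
(0.575, -0.02, 0.2) 89 [ 52.5123  34.564  -71.7276 101.4215  34.9096  70.2799  60.1105]
(0.575, 0.1, 0.2) 0 [ 34.6234  29.5707 -61.9364 100.4667  28.1724  67.2752 -35.5585]
(0.575, 0.1, 0.2) 45 [ 37.2243  32.1407 -66.4063 100.377   31.5332  68.7788   6.987 ]
(0.575, 0.1, 0.2) 60 [ 37.7578  32.7577 -67.3848 100.3592  32.3085  69.1514  21.4253]
(0.575, 0.1, 0.2) 89 [ 38.1959  33.293  -68.2082 100.3447  32.9722  69.4782  49.9459]
```

```bash
python3 - <<'E'
from h import *
P=(.575,.10)
ctrl.move_linear([.52,-.2,.27],[180,0,40],feed=.2)
ctrl.move_linear([.54,.0,.27],[180,0,70],feed=.2)
ctrl.move_linear([*P,.24],[180,0,89],feed=.15)
ctrl.move_linear([*P,.148],feed=.1)
print(ctrl.move_linear([*P,.1305],feed=.03,guard=4));st("down")
ctrl.open_gripper()
ctrl.move_linear([*P,.26],feed=.12)
ctrl.move_linear([.50,.0,.30],[180,0,60],feed=.2)
w=wrist();save(w["image"],"w11.png")
E
```

```text
True
down 59.4 [0.5749 0.0998 0.1325] [-179.9617    0.0401   88.9819] F [-0.3 -0.9  4.6] T [-0.02  0.09 -0.05] gap 0.0548
```

View pics/w11.png

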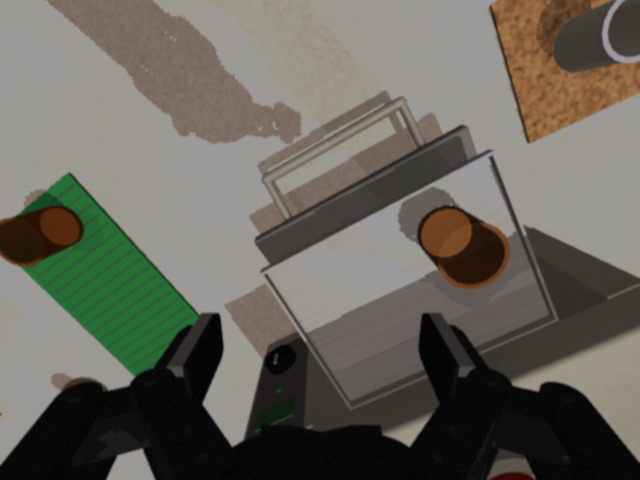

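Jar A stands upright on the tray, base near (446,232). Jar B next.

```bash
python3 - <<'E'
from h import *
ctrl.move_linear([.42,-.22,.29],[180,0,0],feed=.2)
s=st();print(s["q"])
w=wrist();save(w["image"],"w12.png")
print(proj(w,(.3655,-.312,.076)),proj(w,(.3655,-.312,.01)))
E
```

```text
63.2 [ 0.4207 -0.2185  0.2901] [-179.9673   -0.0213    0.1864] F [-0.1  0.6  0.6] T [ 0.02 -0.03 -0.01] gap 0.0855
[ 90.0145   5.0613 -69.1148 108.4343   4.9974  69.8199  19.4336]
[271.3066 290.1099] [278.0932 267.7951]
```

View pics/w12.png

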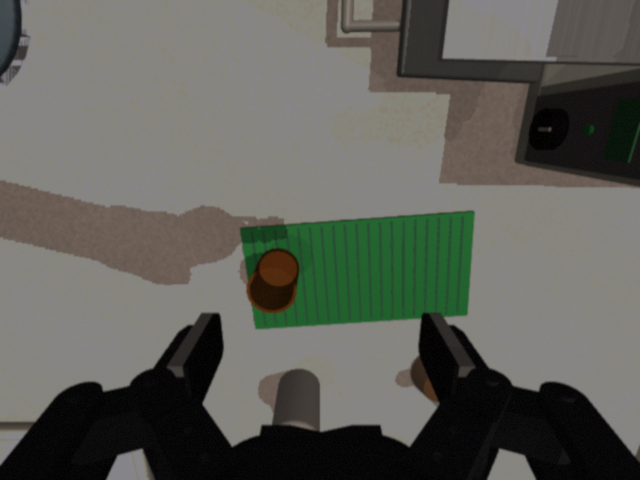

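Jar B is where I predicted: rim (272,288), base (278,268).

```bash
python3 - <<'E'
from h import *
J=(.3658,-.311)
try:
    ctrl.move_linear([*J,.20],[180,0,0],feed=.15)
    print(ctrl.move_linear([*J,.028],feed=.1,guard=6));st("down")
except ctrl.MotionError as e: print(e,ctrl.sense()["q"]);raise SystemExit
ctrl.close(30);st("closed")
ctrl.move_linear([*J,.25],feed=.12);s=st("up");print(s["q"])
P=(.575,-.02)
ctrl.move_linear([.46,-.18,.28],[180,0,40],feed=.2)
ctrl.move_linear([*P,.25],[180,0,89],feed=.18)
ctrl.move_linear([*P,.148],feed=.1)
print(ctrl.move_linear([*P,.1305],feed=.03,guard=4));st("down")
ctrl.open_gripper()
ctrl.move_linear([*P,.26],feed=.12)
ctrl.move_linear([.46,.0,.32],[180,0,60],feed=.2);print(st()["q"])
w=wrist();save(w["image"],"w13.png")
c=ctrl.capture("top");save(c["image"],"t13.png",(110,180,550,380),1.8)
E
```

```text
False
down 66.2 [ 0.3662 -0.3114  0.0285] [179.9449  -0.0467  -0.0069] F [-0.3  0.2  0.3] T [ 0.02 -0.03 -0.05] gap 0.0854
closed 66.6 [ 0.3659 -0.3113  0.0285] [179.959    0.0068  -0.0101] F [-1.7  0.3  4.6] T [0.03 0.24 0.05] gap 0.0553
up 68.6 [ 0.3654 -0.3107  0.2493] [-179.9302    0.0412    0.0073] F [-0.4  0.8 -1.3] T [-0.01 -0.02  0.03] gap 0.0553
[ 96.7457   9.3137 -64.9973 110.7558   9.2248  65.6332  28.2041]
True
down 72.5 [ 0.5747 -0.0202  0.1325] [-179.9542    0.0248   88.9855] F [-0.4 -1.1  3.9] T [-0.03  0.07  0.04] gap 0.0553
 75.5 [ 0.4599 -0.0001  0.3198] [-179.9895    0.015    59.988 ] F [ 0.5 -0.6  0.5] T [ 0.05  0.01 -0.01] gap 0.0854
[ 81.334   -2.7566 -82.1651 107.4834  -2.849   72.9293  60.0037]
```

View pics/w13.png

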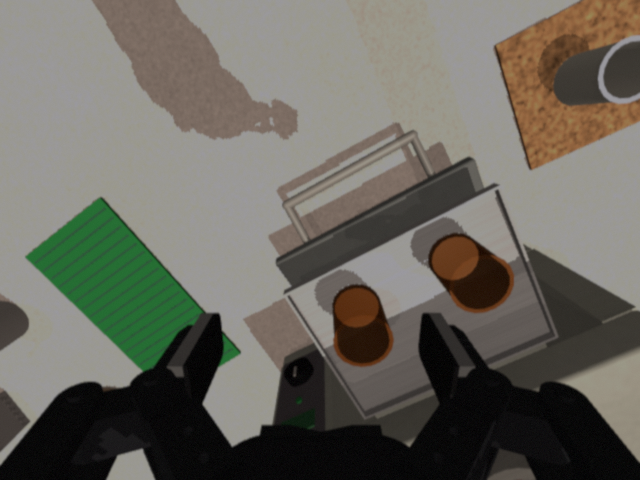

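View pics/t13.png

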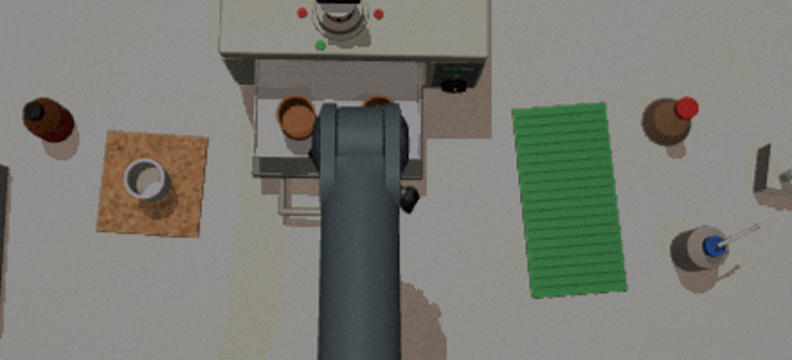

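Both jars are upright on the tray, with bases near (356,305) and (455,258). The green mat is empty and the beaker is on the cork. Before shutting the door, I'll look at the handle and the door's free edge from above.

```bash
python3 - <<'E'
from h import *
ctrl.goto([.43,.041,.20],[180,0,-1]);print(st()["q"])
w=wrist();save(w["image"],"w14.png",(200,60,520,300),2.5)
b=handle(1.4);print(b,proj(w,b))
q=lambda X:(proj(w,X)-[200,60])*2.5
print("bar top",q(b+[0,0,.006]),"edge pred",q((.494,.041,.068)),q((.494,.041,.052)))
E
```

```text
76.9 [0.4304 0.041  0.2002] [-179.956    -0.0236   -0.9838] F [-0.5  0.8  0.9] T [ 0.05 -0.   -0.03] gap 0.085
[ 69.0752  12.8334 -84.3929 119.3128  14.7155  60.2071 -23.5857]
[0.4473 0.041  0.0405] [338.4975 223.3817]
bar top [347.06   412.9112] edge pred [491.3729 428.1023] [481.8568 415.0129]
```

View pics/w14.png

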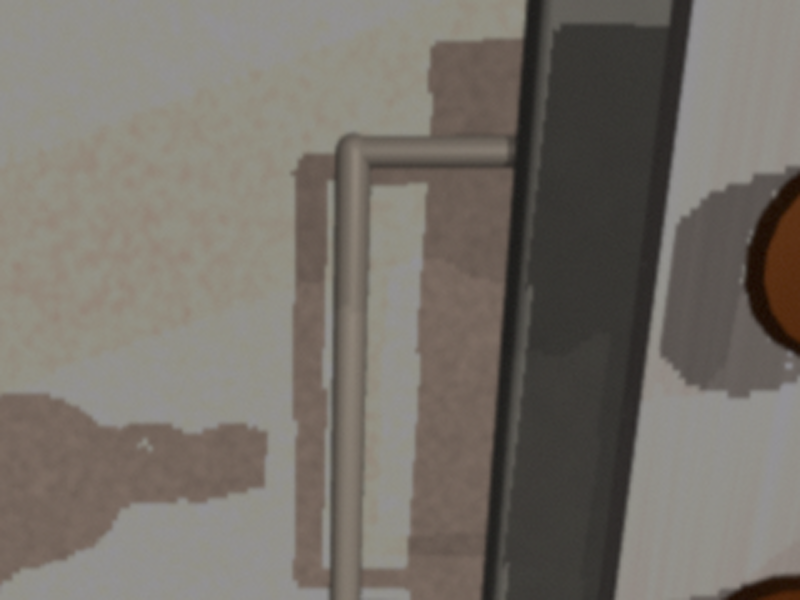

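Bar at crop (348,413), as predicted; the door edge is at about u=500, so there is room for the offset finger. q3 is near its limit, so I'll change the elbow posture first.

```bash
python3 - <<'E'
from h import *
ctrl.move_linear([.43,.041,.33],feed=.2)
q=np.array(ctrl.sense()["q"]);print(q)
q[2]+=28;q[0]-=24;q[4]+=0
ctrl.set_joints(q);st()
ctrl.goto([.43,.041,.2],[180,0,-1]);print(st()["q"])
E
```

```text
[ 71.2577 -13.6601 -70.2611 109.9345 -13.3122  75.2569   4.0124]
 78.4 [0.43   0.0062 0.3734] [-176.2759   -5.1768   -4.2939] F [ 0.3  0.  -0. ] T [ 0.    0.15 -0.03] gap 0.0856
 79.2 [0.4308 0.0411 0.2008] [-179.9778   -0.0776   -0.9926] F [ 0.4 -0.6  0.8] T [-0.06 -0.04  0.02] gap 0.0857
[ 45.8675   3.5804 -57.112  119.7107   3.527   58.3113 -14.0363]
```

```bash
python3 - <<'E'
from h import *
x=.4475-.017;y=.044
ctrl.move_linear([x,y,.12],feed=.15)
r=ctrl.move_linear([x,y,.026],feed=.05,guard=6);st(f"down {r}")
if r: raise SystemExit
ctrl.close(20);st("c1")
for k in(.435,.440,.4445,.4475):
    ctrl.move_linear([k,y,.026],feed=.03);s=st(f"{k}")
    if np.linalg.norm(s["contact_force"])>35: break
ctrl.close(45);st("c2")
E
```

```text
down False 81.9 [0.4308 0.044  0.0262] [179.9961  -0.0325  -1.005 ] F [0.4 0.6 0.1] T [0.02 0.08 0.01] gap 0.0857
c1 82.6 [0.4473 0.0439 0.0309] [-179.6848   -1.7507   -1.1116] F [19.9 -2.7 -5.3] T [-0.73 -4.09 -0.02] gap 0.0104
0.435 82.9 [0.4474 0.0438 0.0299] [-179.8049   -1.2602   -1.0908] F [13.4 -2.4 -0.2] T [-0.59 -2.77 -0.07] gap 0.0107
0.44 83.2 [0.4473 0.0438 0.0285] [-179.9179   -0.7376   -1.0561] F [ 7.  -1.5  2.7] T [-0.45 -1.48 -0.02] gap 0.0112
0.4445 83.5 [0.4473 0.0437 0.0283] [179.8984  -0.2295  -1.0287] F [-1.3 -2.  15.6] T [-0.39  0.36 -0.05] gap 0.0112
0.4475 83.7 [0.4473 0.0437 0.0281] [179.7784   0.1077  -1.012 ] F [-8.  -1.5 23.3] T [-0.39  1.6  -0.07] gap 0.0109
c2 83.9 [0.4473 0.0437 0.0282] [179.7754   0.098   -1.01  ] F [-7.9 -2.2 23.2] T [-0.35  1.7   0.03] gap 0.0103
```

Bar gripped (gap 10.3 mm). I'll close slowly along the arc.

```bash
python3 - <<'E'
from h import *
for th in np.arange(1.3,.45,-.1):
    p=-20*(1.4-th)/.6 if th>.8 else -20-20*(.8-th)/.8
    d=tdir(p);b=handle(th);b[1]=.0435-.0025*(1.4-th)/1.4*1.0
    try: ctrl.move_linear(b+d*.0128,[180,p,-1],feed=.06)
    except ctrl.MotionError as e: print(th,e,ctrl.sense()["q"]);break
    s=st(f"{th:.1f}")
    if np.linalg.norm(s["contact_force"])>45: print("stop");break
print(ctrl.sense()["q"])
c=ctrl.capture("scene");save(c["image"],"s15.png",(200,100,440,280),3)
E
```

```text
1.3 84.5 [0.4487 0.0437 0.0481] [-179.9907   -3.3072   -0.9926] F [-0.8  3.1  1.3] T [0.39 0.33 0.  ] gap 0.0099
1.2 85.0 [0.4518 0.0436 0.0681] [-179.9995   -6.5826   -0.9844] F [-2.6  2.9 -0.2] T [0.76 0.85 0.12] gap 0.0102
1.1 85.4 [0.4566 0.0434 0.0878] [179.961  -9.851  -0.964] F [-5.1  3.6  0.7] T [0.99 1.43 0.19] gap 0.0098
1.0 85.9 [0.4629 0.0433 0.1065] [179.9129 -13.031   -0.9397] F [-8.8  5.2  3.6] T [1.05 1.94 0.18] gap 0.0101
0.9 86.4 [0.4704 0.0431 0.1239] [179.8481 -16.1257  -0.903 ] F [-12.1   5.6   4.7] T [1.17 2.61 0.28] gap 0.0101
0.8 86.9 [0.4788 0.043  0.1397] [179.7547 -19.0913  -0.8625] F [-18.6   6.2   6.9] T [1.31 3.58 0.38] gap 0.01
0.7 87.4 [0.4878 0.0428 0.1539] [179.6228 -21.0884  -0.8185] F [-26.8   7.1  14.6] T [1.51 5.18 0.38] gap 0.0101
0.6 87.9 [0.5013 0.0425 0.1689] [179.4619 -23.4264  -0.7559] F [-39.5   6.3  26.9] T [1.34 6.07 0.4 ] gap 0.0099
stop
[ 43.1131   0.7832 -55.5109 129.597   13.6149  27.8394 -23.9483]
```

View pics/s15.png

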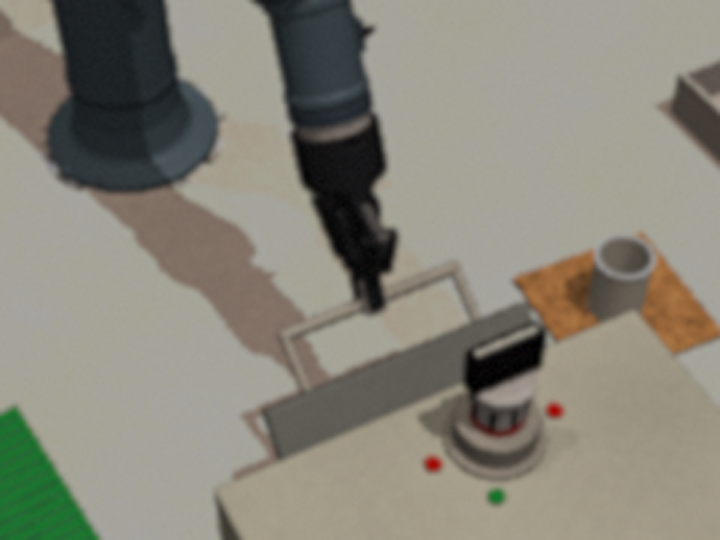

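The closing force is rising: about 47 N, mostly radial, with only about 9 N tangential, so the clamped bar is fighting the path radius. I'll release it (the door stays put) and look.

```bash
python3 - <<'E'
from h import *
ctrl.open_gripper();s=st("open")
d=tdir(s["eef_rot"][1]);p=s["position"]
ctrl.move_linear(p-d*.10,feed=.12);st()
w=wrist();save(w["image"],"w16.png")
c=ctrl.capture("scene");save(c["image"],"s16.png",(200,100,440,280),3)
for th in(.5,.55,.6,.65,.7,.75): print(th,proj(w,handle(th)+[0,0,0]),(proj(c,handle(th))-[200,100])*3)
E
```

```text
open 88.7 [0.5135 0.0418 0.1753] [-179.9943  -25.0219   -1.0195] F [ 0.1 -0.5 -0.2] T [0.03 0.42 0.02] gap 0.0856
 89.7 [0.4709 0.0426 0.265 ] [-179.9885  -24.9152   -0.9943] F [ 0.1  0.3 -0.1] T [ 0.05  0.45 -0.  ] gap 0.0853
0.5 [349.186  255.1429] [382.3739 301.805 ]
0.55 [334.7813 253.9508] [377.9645 300.8753]
0.6 [320.8948 252.5385] [373.8108 300.5021]
0.65 [307.6181 250.9256] [369.918  300.6734]
0.7 [295.0288 249.1329] [366.2903 301.3758]
0.75 [283.1904 247.1825] [362.9311 302.5948]
```

View pics/w16.png

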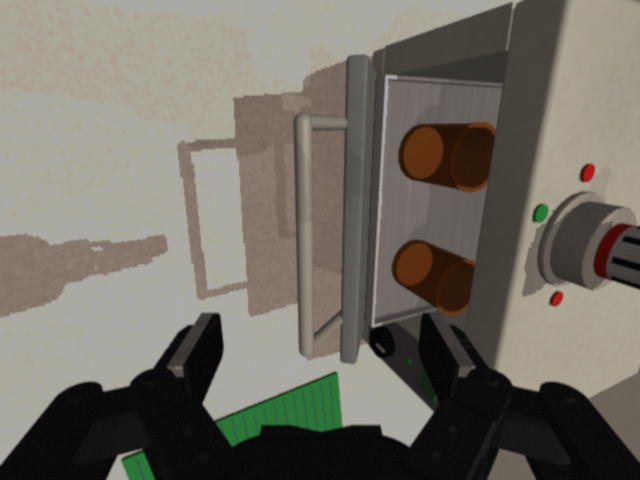

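View pics/s16.png

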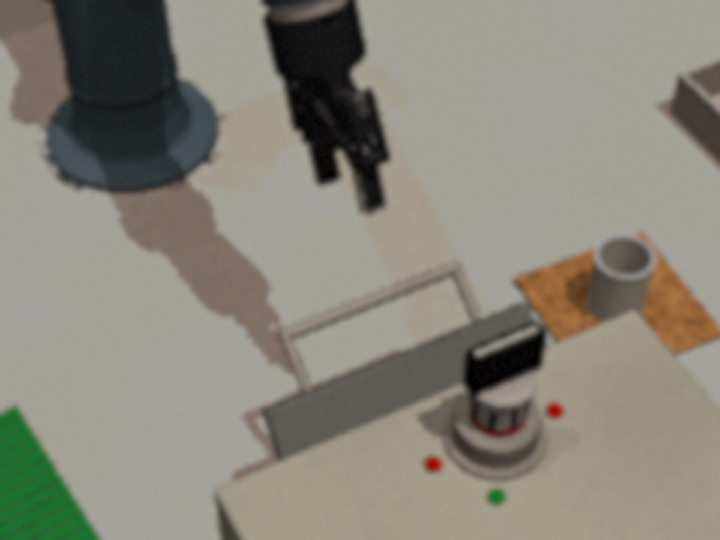

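Jars are upright at (450,155) and (435,275), and the bar at u≈305 gives θ≈0.66. Nothing obstructs. I'll push it shut with closed fingers behind the bar.

```bash
python3 - <<'E'
from h import *
P=-25;d=tdir(P);n=np.array([np.cos(np.radians(P)),0,-np.sin(np.radians(P))])
ctrl.close(40)
tgt=lambda th,off,a=.016:(lambda b:np.array([b[0],.042,b[2]])+d*a*np.array([1,0,1])-n*off)(handle(th))
try:
    ctrl.move_linear(tgt(.66,.07,-.08),[180,P,-1],feed=.15)
    print(ctrl.move_linear(tgt(.66,.07),feed=.1,guard=8));st("pre")
    r=ctrl.move_linear(tgt(.66,.0),feed=.03,guard=3);s=st(f"contact {r}")
except ctrl.MotionError as e: print(e,ctrl.sense()["q"]);raise SystemExit
print("off",np.dot(handle(.66)-s["position"],n),s["q"])
E
```

```text
False
pre 92.4 [0.4432 0.042  0.1341] [-179.9622  -25.026    -1.0475] F [ 1.  -0.3  0.2] T [0.01 0.45 0.03] gap -0.0002
contact True 93.9 [0.4875 0.0419 0.1543] [179.9944 -24.8078  -1.0152] F [-0.3  0.   0.1] T [0.03 0.45 0.08] gap -0.0002
off 0.02080820649289447 [ 42.378   -0.2951 -54.6866 132.9353  13.425   23.6052 -24.569 ]
```

```bash
python3 - <<'E'
from h import *
P=-25;d=tdir(P);n=np.array([np.cos(np.radians(P)),0,-np.sin(np.radians(P))])
tgt=lambda th,off,a=.016:(lambda b:np.array([b[0],.042,b[2]])+d*a*np.array([1,0,1])-n*off)(handle(th))
for th in(.6,.5,.4,.3,.2,.1,.04,0):
    try: ctrl.move_linear(tgt(th,.018),feed=.05)
    except ctrl.MotionError as e: print(e,ctrl.sense()["q"]);break
    s=st(f"{th}")
    if np.linalg.norm(s["contact_force"])>35: print("stop");break
print(s["q"])
c=ctrl.capture("scene");save(c["image"],"s17.png",(200,100,440,280),3)
E
```

```text
0.6 94.4 [0.4962 0.0415 0.1633] [179.887  -24.4897  -0.9998] F [-6.7 -0.7  2.6] T [0.05 1.36 0.03] gap -0.0003
0.5 94.9 [0.5121 0.0413 0.1773] [179.9014 -24.5842  -1.0237] F [-5.7 -1.1  1.5] T [-0.14  1.24 -0.06] gap 0.0002
0.4 95.5 [0.5297 0.0413 0.1898] [179.9531 -24.7661  -1.0446] F [-2.6 -1.4 -0.7] T [-0.26  0.93 -0.16] gap 0.0001
0.3 96.0 [0.5477 0.0421 0.2004] [-179.9917  -24.8457   -1.0155] F [-1.6 -0.9 -1.1] T [-0.2   0.77 -0.13] gap -0.0004
0.2 96.6 [0.5664 0.0424 0.209 ] [-179.9787  -24.8682   -1.0014] F [-1.5 -0.3 -1.9] T [-0.12  0.82 -0.06] gap -0.0001
0.1 97.2 [0.5858 0.0423 0.2157] [-179.9772  -24.8745   -1.0057] F [-1.2  0.1 -2.1] T [-0.03  0.73 -0.05] gap 0.0005
0.04 97.5 [0.5977 0.0422 0.2187] [-179.9837  -24.8745   -1.0097] F [-0.6  0.7 -0.2] T [-0.02  0.71 -0.05] gap -0.0002
0 97.9 [0.6037 0.042  0.219 ] [179.9207 -24.5998  -0.9938] F [-5.7 -0.4  1.7] T [ 0.02  1.39 -0.02] gap 0.0001
[ 38.2386  10.3825 -51.9482 115.842   23.4949  35.5421 -29.0879]
```

View pics/s17.png

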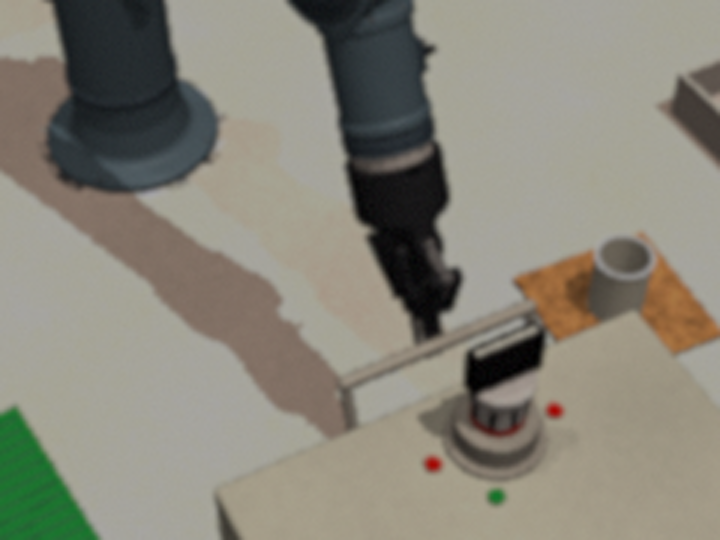

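```bash
python3 - <<'E'
from h import *
p=ctrl.sense()["position"]
r=ctrl.move_linear(p+[.015,0,.003],feed=.02,guard=18);st(f"push {r}")
ctrl.dwell(.3);st()
P=-25;d=tdir(P);n=np.array([np.cos(np.radians(P)),0,-np.sin(np.radians(P))])
p=ctrl.sense()["position"]
ctrl.move_linear(p-n*.06,feed=.1)
ctrl.move_linear(p-n*.06-d*.12,feed=.15)
ctrl.goto([.45,-.05,.40],[180,0,-1]);st()
c=ctrl.capture("scene");save(c["image"],"s18.png",(280,160,400,250),6)
s=c
w=wrist();save(w["image"],"w18.png")
c=ctrl.capture("top");save(c["image"],"t18.png",(110,90,550,380),1.8)
print([( th,(proj(s,handle(th)+[0,.085,0])-[280,160])*6,(proj(s,handle(th)-[0,.085,0])-[280,160])*6) for th in(0,.05,.1)])
E
```

```text
push True 98.4 [0.6041 0.0418 0.215 ] [179.6923 -23.5987  -0.9749] F [ 0.4  0.  -0.1] T [ 0.08  0.41 -0.01] gap -0.0001
 98.7 [0.6026 0.0414 0.2136] [179.6464 -23.4346  -0.9737] F [-0.9 -0.1  0.4] T [0.02 0.46 0.01] gap 0.0001
 101.0 [ 0.45   -0.0491  0.3982] [-179.8603    0.0992   -0.9563] F [-0.3  0.3 -1. ] T [ 0.03 -0.01 -0.02] gap -0.0
[(0, array([576.3497, 248.4659]), array([209.5918, 407.5846])), (0.05, array([562.7212, 235.6931]), array([197.7306, 393.2287])), (0.1, array([549.3088, 224.0542]), array([186.184 , 380.0282]))]
```

View pics/s18.png

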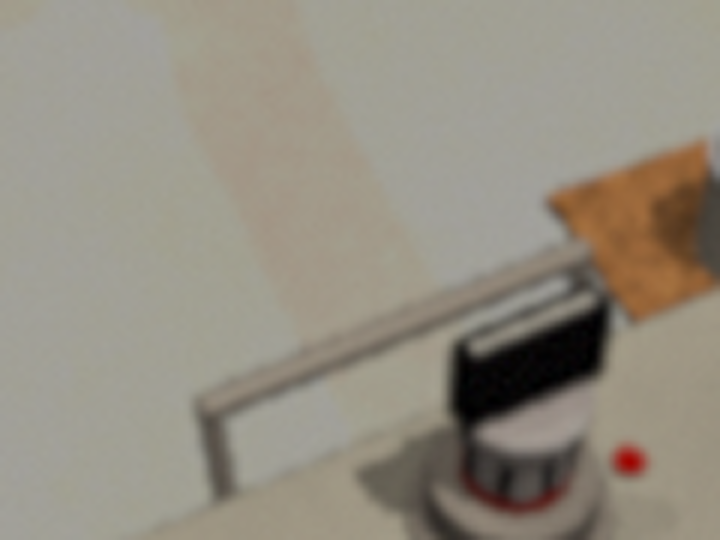

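View pics/w18.png

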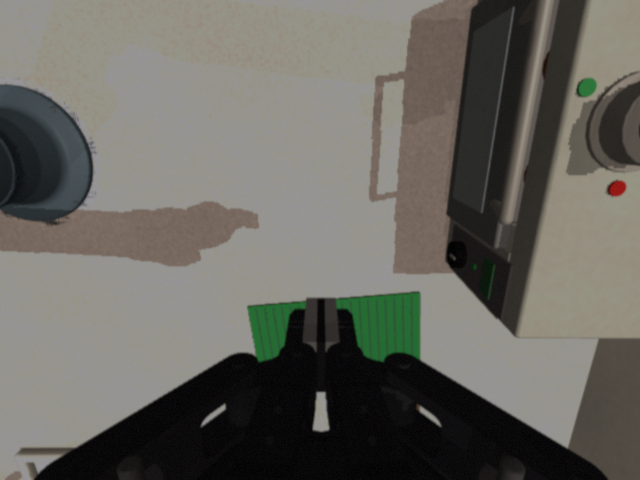

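View pics/t18.png

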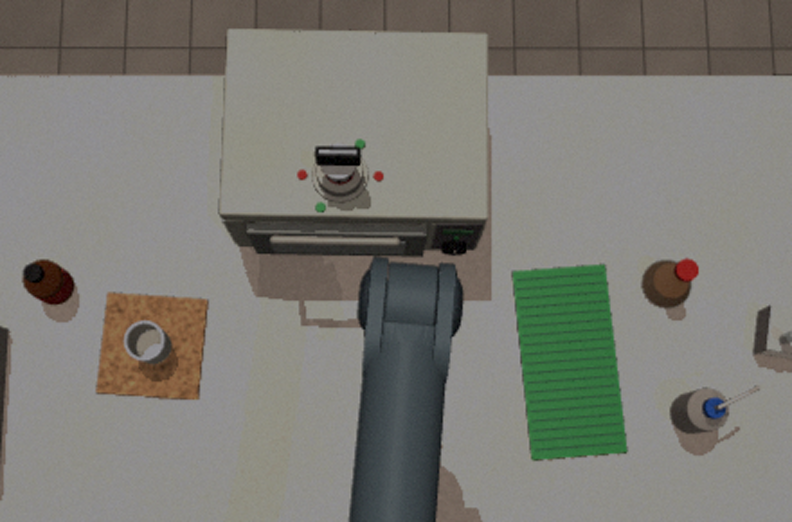

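The handle ends at about (314,227) and (377,202) in the scene view, matching the shut picture from the start. I'll confirm numerically against the initial image.

```bash
python3 - <<'E'
from h import *
c=ctrl.capture("scene")
a=cv2.imread("pics/scene0.png",0);b=cv2.cvtColor(c["image"],cv2.COLOR_RGB2GRAY)
for n,(x0,y0,x1,y1) in dict(leftend=(306,214,345,246),roofcorner=(268,250,300,290)).items():
    t=a[y0:y1,x0:x1];R=cv2.matchTemplate(b[y0-10:y1+10,x0-10:x1+10],t,cv2.TM_CCOEFF_NORMED)
    _,m,_,l=cv2.minMaxLoc(R);print(n,m,l[0]-10,l[1]-10, R[l[1]-1:l[1]+2,l[0]-1:l[0]+2])
p=[proj(c,handle(t)-[0,.085,0]) for t in(0,.06)];print("0.06rad =",p[1]-p[0],"px")
t=cv2.imread("pics/top0.png",0);d=ctrl.capture("top");b=cv2.cvtColor(d["image"],cv2.COLOR_RGB2GRAY)
x0,y0,x1,y1=252,216,300,234
R=cv2.matchTemplate(b[y0-6:y1+6,x0-6:x1+6],t[y0:y1,x0:x1],cv2.TM_CCOEFF_NORMED);_,m,_,l=cv2.minMaxLoc(R);print("top",m,l[0]-6,l[1]-6,R[l[1]-1:l[1]+2,l[0]])
p=[proj(d,handle(t)) for t in(0,.06)];print(p[1]-p[0])
save(c["image"],"s19.png",(300,160,420,240),6)
print("beaker",back(d,(110+148/1.8,90+342/1.8),.08))
for n,f in dict(reag=(110,225,160,275),flask=(460,225,505,270),wash=(475,295,540,340)).items():
    x0,y0,x1,y1=f;R=cv2.matchTemplate(b[y0-6:y1+6,x0-6:x1+6],t[y0:y1,x0:x1],cv2.TM_CCOEFF_NORMED);_,m,_,l=cv2.minMaxLoc(R);print(n,round(m,3),l[0]-6,l[1]-6)
E
```

```text
leftend 0.9241381883621216 0 0 [[0.7793 0.855  0.7969]
 [0.865  0.9241 0.8312]
 [0.8282 0.8548 0.7448]]
roofcorner 0.9993708729743958 0 0 [[0.9608 0.9883 0.9003]
 [0.9404 0.9994 0.9413]
 [0.9036 0.9884 0.964 ]]
0.06rad = [-2.3661 -2.8482] px
top 0.9900887608528137 0 0 [0.6559 0.9901 0.6907]
[0.0032 4.8559]
beaker [0.4921 0.3292 0.08  ]
reag 0.998 0 0
flask 0.998 0 0
wash 0.992 0 0
```

The door matches its shut position (top-view shift ≈0 px; 0.06 rad would be 4.9 px), and the bystanders have not moved. One more look through the door window at the jars.

```bash
python3 - <<'E'
from h import *
for P,pos in((-35,[.42,.04,.25]),(-30,[.42,.04,.28]),(-20,[.42,.04,.3])):
    try:
        ctrl.goto(pos,[180,P,-1]);break
    except ctrl.MotionError as e: print(P,e)
st();w=wrist();im=w["image"].astype(float)*1.8
save(np.clip(im,0,255).astype(np.uint8),"w20.png")
E
```

```text
-35 the arm cannot take that pose within its joint ranges
-30 the arm cannot take that pose within its joint ranges
 101.9 [0.4201 0.0405 0.3007] [179.9434 -20.0866  -0.8706] F [ 1.5 -0.5  0.4] T [-0.03  0.29  0.  ] gap 0.0002
```

View pics/w20.png

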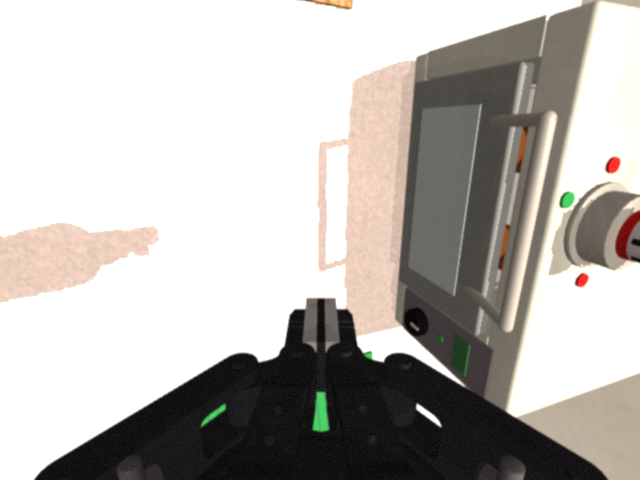

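I can see amber at (522,150) and (505,245), between the door's top edge and the oven, so I'll compare with the shut view from the start more closely.

```bash
python3 - <<'E'
from h import *
ctrl.goto([.45,-.15,.40],[180,0,-1])
t=cv2.imread("pics/top0.png")[:,:,::-1];d=ctrl.capture("top")["image"]
f=lambda im:cv2.convertScaleAbs(im[195:240,228:388],alpha=1.8)
save(np.vstack([f(t),f(d)]),"cmp.png",None,5)
w=wrist();save(cv2.convertScaleAbs(w["image"],alpha=1.6),"w21.png",(400,0,640,240),3)
E
```

```text
(no output)
```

View pics/cmp.png

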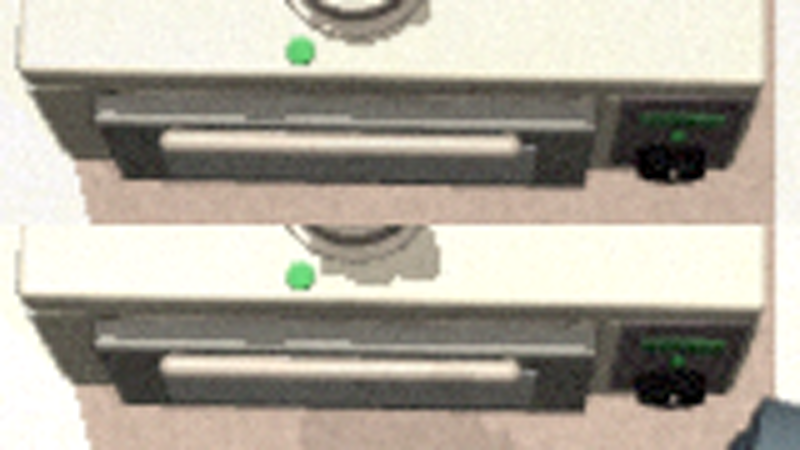

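View pics/w21.png

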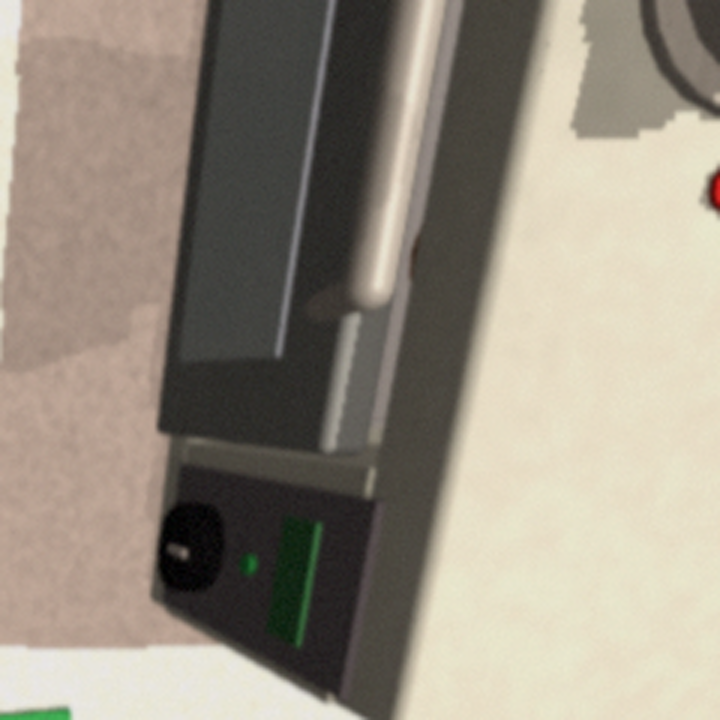

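Before and after crops are identical in handle and door-edge rows, and the final push met an 18 N resistance rise at the stop. So the door is shut and the visible slit is part of the oven's geometry. Handing in.

```bash
python3 - <<'E'
from h import *
st();ctrl.hand_in()
E
```

```text
102.9 [ 0.4498 -0.148   0.3993] [-179.9537    0.0519   -0.8243] F [-0.8  0.8  0.1] T [0.02 0.02 0.01] gap -0.0001
the job is handed in; nothing more can be done
```

I finished all the steps and handed the job in at 103 s of the 210 s limit. No verdict comes back, so what follows rests on my own camera and force readings.

**What I did**
- **Vent:** I turned it free, drew it up 43 mm and turned it back to the red marks, where it locked. The bar top is about 40 mm higher than at the start, and the red ring sits just out of the collar.
- **Beaker:** it stands upright on the cork mat, within about 1 cm of the mat centre.
- **Jars:** there were two. One had been knocked about 40 mm aside, so I located it again before gripping it. Both went upright onto the oven tray.
- **Door:** I pulled it fully down at the start and pushed it shut at the end.

**Last checks**
- **Door shut:** the top view matches the shut picture from the start with no visible shift (0.06 rad would be about 5 px). The final push met the stop, with about 18 N of resistance.
- **Bystanders:** the reagent bottle, flask and wash bottle show no shift in the top view.

**What didn't go cleanly**
- **Opening:** the last push on the door handle reached about 75 N at the fingers against the stop.
- **Closing:** my first try, gripping the bar, built up about 48 N against the hinge. I released it and pushed with closed fingers instead.
- **Final push:** the fingers slipped a few millimetres on the bar, but the door stayed shut.
- **Scene camera:** the handle matched its starting picture less well there (0.92), though with no shift.
- **Jars after shutting:** I last saw them clearly upright with the door half closed. After that I saw only slivers of amber above the door edge.

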